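Lock an S-hook into the drip rail and hang the cleaning basket from it

TASK

Set up the drip rack to dry the cleaned die: take the steel S-hook from its little stand and lock it into the middle slot of the rack's rail - gently down through the mouth, across to the left under the lip, and down into the seat at the end - and let go of it. Then hang the small basket, with the die still in it, by the top of its wire bail in the hook's lower curl, so that it hangs free and still over the tray. Work by feel, without forcing the hook against the rail or the basket against the hook, and leave the arch model, the bottle and the wax tin where they stand.

Things in the scene. Friction and masses are not known exactly. Their poses are not given: they have to be found in the camera images.
- hook: S-hook of steel strip 10 mm wide (its y), 3 mm thick, bent in its x-z plane, 40 g, hanging on hook_stand. Origin: middle of the crown's underside. Upper curl: U open downward, 14 mm wide inside, outer faces at x = -10 and +10 mm; back leg (+x) ends 15 mm below the origin; front leg (-x) is the shank, straight to 69 mm below. Grip from above across x: rail or blade passes between the fingers.
- hook_crown (a point): The hook's origin again: middle of the underside of its crown (the flat top of the upper curl), axes as the hook's (z up when hung, lower curl open to -x). To bring the hook over the rail from the front, carry the crown 25 to 40 mm above the rail's top (back leg and fingertips pass over it, shank stays in front), then go straight down; fingertips no more than 22 mm below the crown.
- hook_curl (a point): On the hook: where the bail rests in the lower curl, 110 mm below the crown at x = 0. The lower curl is a V open upward, 14 mm wide at its top; its front lip (-x) ends 95 mm below the crown, leaning out to x = -12 mm. Above the lip the shank slants back from (x -8.5, z -70 mm) to (x +8.5, z -85 mm), so the bail enters from the front (-x) over the lip, then goes down.
- hook_stand: Fixed stand for the hook: dark base 70 x 84 mm, a post at its left (y 26 to 40 mm) and from it to the right a level blade 4 mm thick (x), 12 mm high, its top 134 mm above the bench, over which the hook hangs; a 4 mm lip ends the blade at y = -25 mm. Origin: on the bench below the hook; x away from the robot at yaw 0. To free the hook lift it 20 to 50 mm, then draw it to -x.
- rack: Fixed drip rack: tray 118 x 262 x 17 mm (x, y, z), two 10 mm uprights at y = -116 and +116 mm, between them, on two thumb-screw collars, a flat steel rail on edge along y, 8 mm thick (x), 24 mm high, with three alike slots, seats at y = -62, 0, +62 mm. The rail is clamped firmly but at no measured height: its top is 242 to 254 mm above the bench. Origin: bench level below mid rail; x away from the robot, y to the left.
- slot_entry (a point): On the rack: middle of the middle slot's mouth, 19 mm to the right (-y) of the seat's middle; x, y true, height nominal (248 mm, rail top 6 mm lower to 6 mm higher: find it by touch or sight). The mouth is 16 mm wide (22 mm at the very top) and goes down 12 mm to a level floor; from there a passage runs left (+y), 5 mm high between floor and lip, just enough for the 3 mm crown, and ends over the seat.
- seat (a point): On the rack: middle of the middle slot's seat; x, y true, height nominal (233 mm; truly 15 mm below the rail's top, wherever that is). hook_crown belongs here. The seat is 13 mm wide (y), its floor 3 mm deeper than the passage's; its far (+y) wall, 6.5 mm past its middle, also ends the passage. The 10 mm wide crown drops in once wholly past the floor's edge; the lip then keeps it in.
- basket: Perforated steel basket, about 65 g: cup 52 mm across, 38 mm high, axis at x = +11 mm; a wire bail (4.4 mm wire) arches over it across y, 53 mm wide, peak 86 mm above the underside at x = 0; a blue handle grip stands out to -x. Origin: level with the cup's underside, below the bail's peak. Hangs nearly level from the bail's peak.
- bail (a point): On the basket: underside of the wire at the bail's peak, 84 mm above the cup's underside; it rests on the floor of the hook's lower curl.
- grip (a point): On the basket: middle of the blue grip (48 x 12 x 14 mm in x, y, z), 80 mm in front (-x) of the bail and 60 mm above the cup's underside; grip it firmly from above, full height of the pads, across its 12 mm width (basket's y), or the cup droops.
- die: Plaster die with a crown, 12 x 14 x 25 mm, standing loose in the basket. Origin: middle of its underside.
- arch_model: Beige plaster arch model 59 x 62 x 31 mm, loose bystander. Origin: middle of its underside.
- bottle: White bottle with blue cap, 38 mm across, 86 mm high, loose bystander. Origin: middle of its underside.
- wax_tin: Wax tin with red lid, 50 mm across, 22 mm high, loose bystander. Origin: middle of its underside.

How it is judged:
By the outcome, as a careful person would: the job done as asked, in the order asked, and still so for the second after the job is handed in, with the robot touching nothing.
It also fails if it takes over 72 s, if anything falls off the work surface, if the arm or the gripper's body presses on something with over 40 N, if the wrist force passes 120 N, or if a joint passes its speed limit or range.

ROBOT

A 6-joint arm with a two-finger parallel gripper is mounted at the origin on a cart in front of the work surface, level with it; the furniture and walls round the work are solid. World frame = base frame: x ahead of the robot, y to its left, z up, the work surface at z = 0. Lengths are in m, angles in rad, forces in N, time in s.
With the tool pointing down it reaches from about 0.375 to 0.925 m from the base axis. Payload 5.7 kg.
Tool frame: the origin (TCP) lies midway between the tips of the shut fingers; the grasp point (between the pads) lies 19 mm behind it; z points along the fingers, x is the direction in which the jaws open and shut, and the axes are right-handed (so a half turn about z gives the same grasp; the last joint's range is limited). The gripper opens to 88 mm and grips with 3 to 60 N. Pads are 20 mm wide; open, the fingers measure 115 mm over their backs; the gripper's body (75 mm by 178 mm) begins 61 mm behind the grasp point.
Start: joints at [1.227, 0.359, 1.51, -0, 1.272, -0.115], TCP at [0.136, 0.584, 0.188] pointing down, gripper open.
Joint ranges: [-2.97, 2.97], [-1.01, 2.36], [0.21, 2.38], [-0.96, 4.11], [0.2, 2.71], [-2.98, 2.98]. Speed limits (rad/s): [2.39, 2.39, 3.14, 3.14, 3.14, 3.14].

INTERFACE

Orientations are given as a unit quaternion [x, y, z, w].
In Python, from bench import move_ptp, servo_line, goto_joints, move_gripper, sleep, inverse_kinematics, capture, PlanningError, close_job, spot_in, silhouettes, current_clock, current_joint_pos, current_qvel, current_joint_torque, current_position, current_orientation, current_force, current_torque, current_finger_gap gives the robot as it stands. Calls block until the motion is done:
- move_ptp(position, orientation): joint-space move of the TCP to a pose.
- servo_line(position, orientation=None, rate=0.15, contact_N=None): straight line of the TCP; orientation=None keeps the orientation; rate is the mean speed in m/s. With contact_N (N) it stops when the force on the tool has changed by that much, and returns True; else False.
- goto_joints(angles): joint-space move.
- move_gripper(opening): finger opening in m; the grip force is fixed at half the most; returns when the fingers have stopped.
- sleep(seconds).
- inverse_kinematics(position, orientation): joint angles nearest the present ones, or None.
- capture(name): name is "scene" or "top" or "wrist"; returns a dict with "image" (384x512x3 uint8, blue, green, red), "range_z" (384x512 float32, m along the optical axis (not along the pixel's ray), 0 where there is no reading), "intrinsics" (3x3 intrinsics, pixels), "R" (3x3) and "t" (3): a world point X has camera coordinates R X + t. Camera axes: x right, y down, z forward; pixel columns grow to the right and rows downward; lengths in m; the calibration is good to about 2 mm. A picture is of the moment at which its call begins.
A pose or a line that the arm cannot do raises PlanningError and nothing moves.
- close_job(): hands the job in, once; it reports no verdict.
Trained networks look in the newest picture that a camera, given by its name, has taken for a name from the list of things; names that differ only in an ending like _2 or _b are one class to them, and where a whole thing is asked for, a point or a joint stands for the part that bears it (a point fixed in the world has none). Each returns a list of dicts, best first, with "conf" (0 to 1); they miss things now and then, are a little off and sometimes report something else, mostly with a low value. They report only what shows in the picture. A call takes as long as a camera call.
- spot_in(camera, query): "xy" ([column, row] in pixels, amid what is visible of it).
- silhouettes(camera, query): "region" (384x512 bool, what is visible of it) and "xy" ([column, row] in pixels, amid what is visible of it).
Readings, each from a call of its own:
- current_clock(): time.
- current_joint_pos(): joint angles.
- current_qvel(): joint speeds.
- current_joint_torque(): joint torques, N m.
- current_position(): TCP position.
- current_orientation(): TCP orientation.
- current_force(): force on the tool from outside, world axes, zero at the start.
- current_torque(): the same for the moment, N m.
- current_finger_gap(): finger opening in m.
Only numpy, scipy, OpenCV 4.12 (cv2) and the standard library are available. Lean on these libraries where they do the work, as an engineer would, in place of code of your own. Each camera call takes 0.05 s, during which the arm holds its last target.

## Working session

There is one attempt and no reset: what is moved stays moved. The work goes in short steps, each a Python script; the robot and the scene stay as the last script left them, time stands still between calls to the robot, and variables do not carry over. Pictures are saved under pics/ and viewed, and the job is handed in when it is done.

```bash
ls; mkdir -p pics; python3 - <<'E'
from bench import *
import cv2,numpy as np,pickle
d={}
for c in ["scene","top","wrist"]:
    r=capture(c); d[c]=r; cv2.imwrite(f"pics/{c}0.png",r["image"])
    print(c,r["intrinsics"].tolist(),r["R"].round(3).tolist(),r["t"].round(3).tolist())
pickle.dump(d,open("c0.pkl","wb"))
for c in ["scene","top"]:
  for q in ["hook","hook_crown","hook_curl","hook_stand","rack","basket","bail","grip","die","slot_entry","seat"]:
    try: print(c,q,[(np.round(x["xy"],1).tolist(),round(x["conf"],2)) for x in spot_in(c,q)[:3]])
    except Exception as e: print(q,e)
print(current_clock(),current_force(),current_orientation())
E
```

```text
pics
scene [[485.45889056824984, 0.0, 250.89727775478727], [0.0, 485.45889056824984, 191.8711629026336], [0.0, 0.0, 1.0]] [[0.445, -0.896, -0.015], [-0.611, -0.291, -0.736], [0.655, 0.337, -0.677]] [-0.05, 0.49, 0.766]
top [[462.4611450013837, 0.0, 248.36534542283593], [0.0, 462.4611450013837, 196.73481732024794], [0.0, 0.0, 1.0]] [[-0.016, -1.0, -0.013], [-0.998, 0.017, -0.066], [0.066, 0.012, -0.998]] [0.2, 0.513, 1.35]
wrist [[272.36357421955887, 0.0, 253.30975691780532], [0.0, 272.36357421955887, 200.76983755504915], [0.0, 0.0, 1.0]] [[0.227, 0.974, -0.002], [0.938, -0.218, 0.271], [0.264, -0.063, -0.963]] [-0.599, -0.034, 0.391]
scene hook [([171.1, 220.0], 0.51)]
scene hook_crown [([170.8, 214.5], 0.53)]
scene hook_curl [([168.3, 216.9], 0.73)]
scene hook_stand [([170.7, 234.3], 0.81), ([275.2, 255.6], 0.29)]
scene rack []
scene basket [([273.1, 263.9], 0.7), ([168.1, 218.2], 0.52)]
scene bail [([273.8, 252.3], 0.85), ([168.9, 214.4], 0.68)]
scene grip [([272.8, 253.8], 0.83)]
scene die []
scene slot_entry [([257.6, 207.9], 0.74)]
scene seat [([260.0, 206.6], 0.77)]
top hook [([186.7, 228.1], 0.57)]
top hook_crown [([184.9, 228.3], 0.5)]
top hook_curl [([188.5, 227.8], 0.57), ([279.6, 218.0], 0.3)]
top hook_stand [([190.6, 224.4], 0.74), ([280.2, 217.0], 0.16)]
top rack [([249.4, 173.0], 0.83)]
top basket [([281.6, 220.1], 0.74)]
top bail [([280.7, 219.3], 0.89), ([249.3, 170.9], 0.56), ([192.1, 223.1], 0.48)]
top grip [([280.7, 217.1], 0.8)]
top die [([248.3, 168.4], 0.58), ([195.1, 223.6], 0.24)]
top slot_entry [([252.7, 171.6], 0.73), ([279.4, 216.6], 0.44), ([192.6, 223.1], 0.31)]
top seat [([248.9, 173.6], 0.68), ([281.3, 218.2], 0.52)]
1.25 [-0.30307221 -0.54000258 -0.13120819] [ 7.83200127e-01  6.21769696e-01 -6.24114083e-05  5.50167997e-05]
```

```bash
python3 - <<'E'
import cv2,pickle
d=pickle.load(open("c0.pkl","rb"))
a=d["scene"]["image"][120:320,90:390]; cv2.imwrite("pics/s_crop.png",cv2.resize(a,(800,533),interpolation=cv2.INTER_CUBIC))
a=d["top"]["image"][100:290,130:380]; cv2.imwrite("pics/t_crop.png",cv2.resize(a,(780,593),interpolation=cv2.INTER_CUBIC))
E
```

```text
(no output)
```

View pics/s_crop.png

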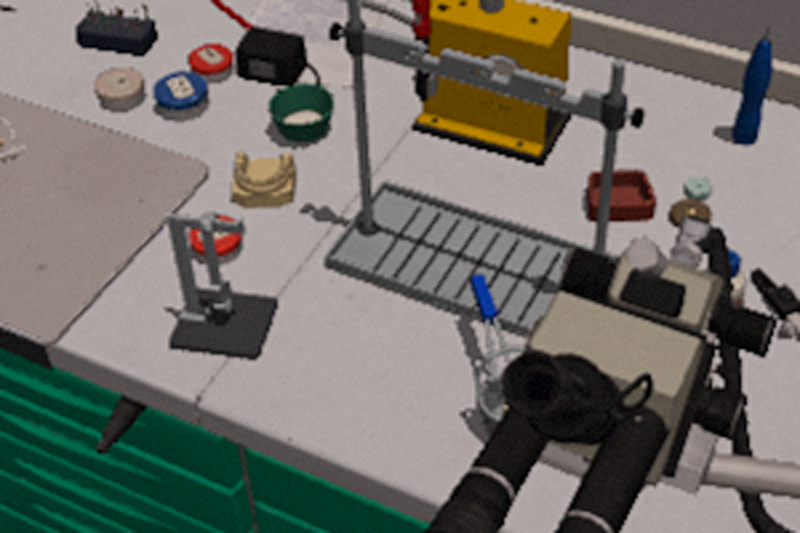

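View pics/t_crop.png

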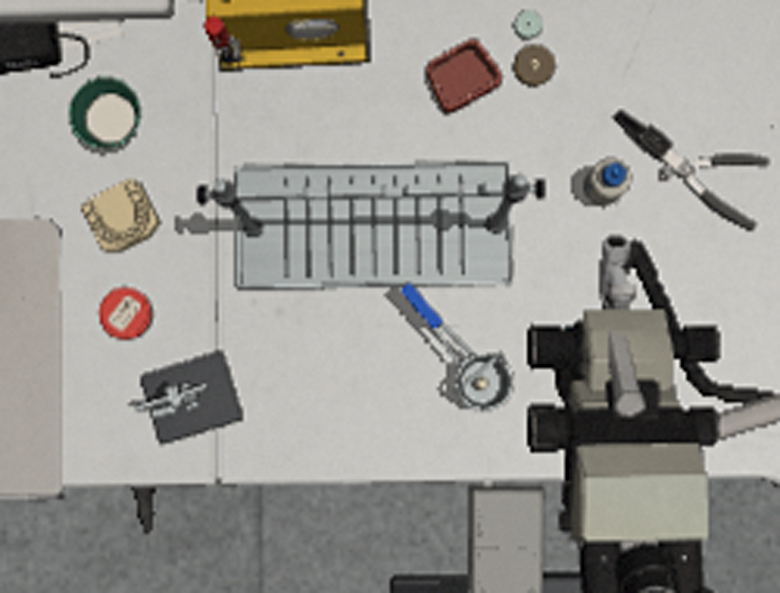

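View pics/wrist0.png

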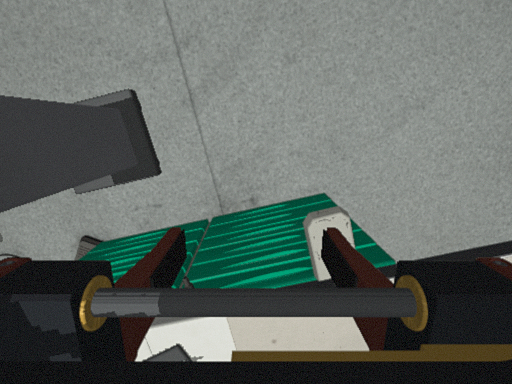

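View pics/scene0.png

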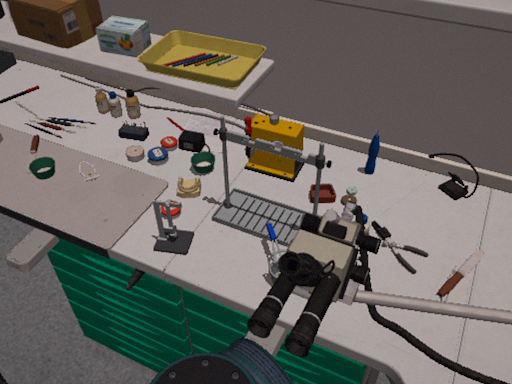

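```bash
cat > h.py <<'E'
from bench import *
import numpy as np, cv2
from scipy.spatial.transform import Rotation as Rot
def cloud(r):
    K=r["intrinsics"];Z=r["range_z"];h,w=Z.shape
    u,v=np.meshgrid(np.arange(w),np.arange(h))
    P=np.stack([(u-K[0,2])/K[0,0]*Z,(v-K[1,2])/K[1,1]*Z,Z],-1)
    W=(P-r["t"])@r["R"]; W[Z<=0]=np.nan
    return W
def proj(r,X):
    c=np.atleast_2d(X)@r["R"].T+r["t"]; p=c@r["intrinsics"].T; return p[:,:2]/p[:,2:]
def onplane(r,uv,z):
    K=r["intrinsics"];C=-r["R"].T@r["t"]
    d=r["R"].T@np.array([(uv[0]-K[0,2])/K[0,0],(uv[1]-K[1,2])/K[1,1],1]); return C+d*(z-C[2])/d[2]
def down(yaw,half=False):
    # tool x (jaw) at angle yaw in world, z down
    c,s=np.cos(yaw),np.sin(yaw)
    return Rot.from_matrix(np.array([[c,s,0],[s,-c,0],[0,0,-1]])).as_quat()
E
python3 - <<'E'
from h import *
import pickle
d=pickle.load(open("c0.pkl","rb"));r=d["top"]; W=cloud(r); s=d["scene"];S=cloud(s)
print("campos",-r["R"].T@r["t"],-s["R"].T@s["t"])
z=W[...,2]
# hook stand base region
def hist(m,lab):
    print(lab,m.sum(),np.round(np.nanmin(W[m],0),4),np.round(np.nanmax(W[m],0),4))
def crop(c0,r0):return (130+c0/3.12,100+r0/3.12)
for lab,(c,rr),zz in [("st",(140,380),.006),("st",(225,350),.006),("st",(243,408),.006),("st",(157,443),.006),("tray",(235,165),.017),("tray",(508,163),.017),("tray",(511,287),.017),("tray",(235,287),.017),("cup",(480,382),.038),("g0",(406,287),.067),("g1",(439,325),.067)]:
    print(lab,onplane(r,crop(c,rr),zz).round(4))
# z map near rack row
for rr in range(148,175,2):
    print(rr,[f"{1000*z[rr,c]:.0f}" for c in range(188,308,6)])
g=(r["image"].astype(int))
blue=(g[...,0]-g[...,2]>70)
sub=np.zeros_like(blue);sub[180:225,240:290]=1
m=blue&sub; hist(m,"grip"); P=W[m]; print(np.nanmedian(P,0), onplane(r,np.argwhere(m).mean(0)[::-1],.067), m.sum())
E
```

```text
campos [0.42586861 0.17490576 1.38318385] [-0.18053664 -0.16012477  0.87834398]
st [0.4455 0.4121 0.006 ]
st [0.4729 0.3305 0.006 ]
st [0.4173 0.3138 0.006 ]
st [0.3854 0.3962 0.006 ]
tray [0.6492 0.318  0.017 ]
tray [0.6464 0.0573 0.017 ]
tray [0.5278 0.0571 0.017 ]
tray [0.5322 0.3192 0.017 ]
cup [0.4381 0.0897 0.038 ]
g0 [0.5257 0.1573 0.067 ]
g1 [0.4904 0.1278 0.067 ]
148 ['-1', '-1', '-3', '1', '2', '-5', '-1', '4', '2', '1', '-4', '-1', '-1', '1', '3', '3', '3', '2', '-1', '5']
150 ['-3', '4', '-4', '3', '2', '1', '7', '6', '0', '-1', '1', '5', '2', '-1', '2', '1', '-3', '1', '3', '-2']
152 ['1', '-1', '3', '0', '-2', '-2', '1', '16', '19', '21', '23', '17', '16', '17', '17', '16', '18', '15', '2', '5']
154 ['4', '2', '6', '16', '8', '13', '5', '6', '8', '5', '9', '10', '7', '6', '5', '9', '8', '15', '1', '1']
156 ['3', '-2', '4', '21', '2', '-0', '7', '11', '6', '6', '9', '5', '6', '10', '7', '4', '2', '9', '281', '1']
158 ['-0', '2', '285', '15', '6', '2', '14', '11', '8', '12', '9', '8', '4', '8', '9', '11', '7', '244', '281', '239']
160 ['1', '248', '281', '248', '243', '24
[... 355 characters left out ...]
'2']
166 ['3', '1', '5', '178', '6', '8', '6', '6', '7', '13', '8', '7', '10', '10', '7', '12', '7', '132', '2', '0']
168 ['2', '2', '2', '146', '3', '9', '10', '6', '10', '13', '5', '3', '10', '7', '11', '11', '7', '108', '-2', '1']
170 ['-1', '2', '1', '16', '12', '8', '14', '4', '6', '9', '3', '7', '9', '7', '10', '12', '9', '64', '3', '-2']
172 ['4', '2', '4', '18', '25', '12', '14', '6', '8', '13', '11', '7', '11', '11', '6', '10', '6', '11', '4', '2']
174 ['3', '5', '1', '23', '10', '4', '9', '12', '4', '7', '9', '5', '8', '13', '9', '13', '1', '11', '5', '-3']
grip 61 [0.4909 0.1269 0.0626] [0.5285 0.1606 0.0753]
[0.50850276 0.14394941 0.06917062] [0.50959983 0.14447668 0.067     ] 61
```

```bash
python3 - <<'E'
from h import *
import pickle
d=pickle.load(open("c0.pkl","rb"));r=d["wrist"]
C=-r["R"].T@r["t"]; T=Rot.from_quat(current_orientation()).as_matrix(); p=current_position()
print("cam in tool",T.T@(C-p),"cam axes in tool (cols x,y,z)\n",(T.T@r["R"].T).round(3)); print(T.round(3),p)
t=d["top"]
print("hook on z.134",onplane(t,(186.7,228.1),.134))
for yaw in (19.5,199.5,-160.5):
    for z in (.25,.115): 
        q=inverse_kinematics([.43,.363,z],down(np.radians(yaw))); print(yaw,z,None if q is None else np.round(q,2))
for yaw in (0,180):
    q=inverse_kinematics([.589,.17,.25],down(np.radians(yaw))); print(yaw,None if q is None else np.round(q,2))
for yaw in (90,-90):
    q=inverse_kinematics([.51,.19,.09],down(np.radians(yaw))); print(yaw,None if q is None else np.round(q,2))
for yaw in (128,-52):
    q=inverse_kinematics([.51,.145,.05],down(np.radians(yaw))); print(yaw,None if q is None else np.round(q,2))
E
```

```text
cam in tool [-5.42383036e-05 -7.34546339e-02 -1.96253885e-01] cam axes in tool (cols x,y,z)
 [[ 1.     0.001 -0.001]
 [-0.     0.963  0.271]
 [ 0.001 -0.271  0.963]]
[[ 0.227  0.974 -0.   ]
 [ 0.974 -0.227 -0.   ]
 [-0.     0.    -1.   ]] [0.13609004 0.58429162 0.18789723]
hook on z.134 [0.42619943 0.35812417 0.134     ]
19.5 0.25 [ 0.58  0.25  1.51 -0.    1.38  0.24]
19.5 0.115 [ 0.58  0.38  1.68 -0.    1.08  0.24]
199.5 0.25 [ 0.58  0.25  1.51 -0.    1.38 -2.9 ]
199.5 0.115 [ 0.58  0.38  1.68 -0.    1.08 -2.9 ]
-160.5 0.25 [ 0.58  0.25  1.51 -0.    1.38 -2.9 ]
-160.5 0.115 [ 0.58  0.38  1.68 -0.    1.08 -2.9 ]
0 [ 0.17  0.33  1.4  -0.    1.41  0.17]
180 [ 0.17  0.33  1.4  -0.    1.41 -2.97]
90 [ 0.23  0.39  1.74 -0.    1.01 -1.34]
-90 [ 0.23  0.39  1.74 -0.    1.01  1.8 ]
128 [ 0.15  0.43  1.81 -0.    0.9  -2.09]
-52 [ 0.15  0.43  1.81 -0.    0.9   1.05]
```

```bash
python3 - <<'E'
from h import *
import pickle
move_ptp([.428,.360,.23],down(np.radians(19.5)))
r=capture("wrist"); pickle.dump(r,open("w1.pkl","wb")); cv2.imwrite("pics/w1.png",cv2.resize(r["image"],(800,600),interpolation=cv2.INTER_CUBIC))
for q in ["hook","hook_crown","hook_stand"]:
    print(q,[(np.round(x["xy"],1).tolist(),round(x["conf"],2)) for x in spot_in("wrist",q)[:3]])
print(current_clock(),current_position())
E
```

```text
hook [([252.7, 190.8], 0.9)]
hook_crown [([250.9, 190.3], 0.8), ([254.2, 169.2], 0.65)]
hook_stand [([258.7, 165.2], 0.81)]
2.8333 [0.42725728 0.36081577 0.22984328]
```

View pics/w1.png

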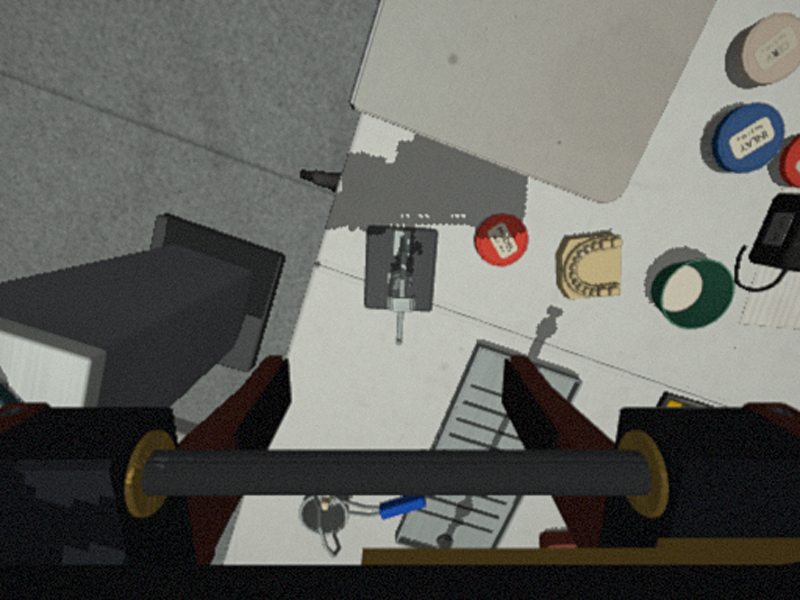

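```bash
python3 - <<'E'
from h import *
import pickle
r=pickle.load(open("w1.pkl","rb"))
a=r["image"][130:230,200:330]; cv2.imwrite("pics/w1c.png",cv2.resize(a,(780,600),interpolation=cv2.INTER_CUBIC))
W=cloud(r)
for row in range(140,222,4): print(row,[f"{1000*W[row,c,2]:.0f}" for c in range(232,284,3)])
E
```

```text
140 ['-1', '0', '-1', '-0', '1', '1', '0', '-0', '0', '0', '-0', '-0', '1', '-0', '0', '-1', '-0', '-1']
144 ['-0', '-1', '7', '8', '7', '6', '5', '-1', '1', '-0', '0', '-1', '1', '-1', '1', '1', '1', '-1']
148 ['1', '9', '10', '11', '10', '9', '10', '15', '15', '14', '12', '10', '14', '10', '10', '10', '7', '-1']
152 ['-0', '9', '10', '10', '10', '12', '9', '15', '32', '14', '13', '9', '10', '11', '10', '9', '1', '1']
156 ['1', '10', '9', '10', '9', '10', '9', '14', '65', '85', '13', '11', '9', '10', '8', '11', '-1', '1']
160 ['-1', '10', '11', '10', '10', '11', '12', '14', '87', '129', '10', '10', '10', '11', '10', '11', '1', '0']
164 ['0', '8', '10', '12', '9', '10', '10', '10', '105', '133', '11', '10', '12', '11', '10', '9', '0', '0']
168 ['0', '10', '10', '10', '9', '12', '10', '10', '120', '133', '9', '10', '10', '9', '11', '10', '-1', '1']
172 ['0', '7', '9', '11', '10', '11', '10', '9', '135', '134', '11', '10', '10', '10', '11', '10', '-0', '0']
176 ['0', '9', '11', '10', '11', '10', '37', '28', '134', '135', '49', '11', '10', '11', '10', '9', '-0', '-1']
180 ['-0', '10', '
[... 466 characters left out ...]
136', '138', '138', '137', '138', '134', '10', '10', '11', '1', '1', '-0']
200 ['1', '1', '-0', '-1', '0', '-0', '0', '-1', '135', '-1', '-0', '-0', '1', '1', '1', '-1', '0', '0']
204 ['0', '0', '0', '0', '-1', '0', '1', '1', '134', '1', '-2', '1', '0', '0', '1', '0', '2', '-0']
208 ['1', '0', '1', '-1', '-1', '-1', '-0', '-1', '135', '1', '2', '1', '-0', '-0', '0', '1', '1', '2']
212 ['-0', '2', '0', '2', '1', '-1', '1', '-0', '134', '-0', '-1', '0', '-1', '-0', '0', '1', '1', '2']
216 ['-0', '1', '1', '2', '-1', '-0', '-0', '-0', '135', '-0', '0', '-1', '1', '-1', '-0', '0', '-1', '1']
220 ['1', '-0', '0', '-0', '-1', '-1', '-2', '-0', '138', '1', '1', '-0', 'nan', '2', '1', '0', '1', '2']
```

View pics/w1c.png

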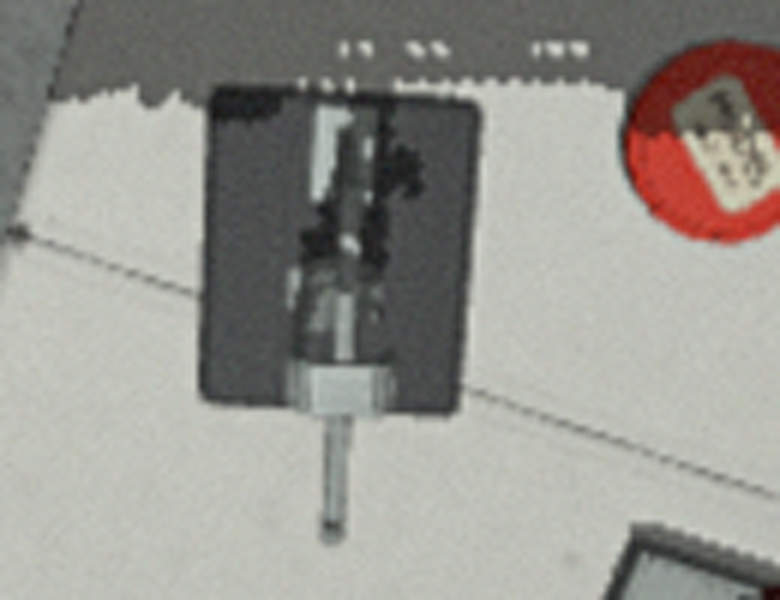

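```bash
python3 - <<'E'
from h import *
import pickle
r=pickle.load(open("w1.pkl","rb"))
W=cloud(r); sub=np.zeros(W.shape[:2],bool); sub[155:225,235:275]=1
z=W[...,2]
m=sub&(z>.1355); m[:189]=0; m[200:]=0
P=W[m]; c,(w,h),a=cv2.minAreaRect((P[:,:2]*1000).astype(np.float32)); print("hook",c,w,h,a,len(P),P.mean(0))
b=sub&(z>.131)&(z<.1385); b[186:200]=0
Q=W[b]; 
vx,vy,x0,y0=cv2.fitLine(Q[:,:2].astype(np.float32)*1000,cv2.DIST_HUBER,0,.01,.01).ravel(); print("blade",np.degrees(np.arctan2(vy,vx)),x0,y0,len(Q))
n=np.array([-vy,vx]); print("hook centre off blade mm",(np.array(P.mean(0)[:2])*1000-[x0,y0])@n)
bm=sub.copy();bm[:]=0;bm[135:205,225:290]=1; bm&=(z>.006)&(z<.013)
print("base",cv2.minAreaRect((W[bm][:,:2]*1000).astype(np.float32)))
t=(Q[:,:2]*1000-[x0,y0])@np.array([vx,vy]);print("blade extent",t.min(),t.max(), "hook t",(P.mean(0)[:2]*1000-[x0,y0])@[vx,vy])
hsel=P[P[:,2]>.1365];print("hook top",hsel.mean(0),cv2.minAreaRect((hsel[:,:2]*1000).astype(np.float32)))
# bottom curl etc.
E
```

```text
hook (431.53924560546875, 361.7254333496094) 16.62887191772461 10.102161407470703 17.31918716430664 137 [0.43141777 0.36198241 0.13684068]
blade -73.63805 431.1548 362.7606 160
hook centre off blade mm 0.033115993339438626
base ((430.9482116699219, 364.6353759765625), (69.86675262451172, 83.80914306640625), 16.60466957092285)
blade extent -35.31975990253855 31.343314100468447 hook t 0.8207464997994293
hook top [0.43167445 0.36172163 0.1371899 ] ((432.00714111328125, 361.871337890625), (15.648660659790039, 10.102161407470703), 17.31918716430664)
```

```bash
python3 - <<'E'
from h import *
yaw=np.radians(16.6); o=down(yaw); ax=np.array([np.cos(yaw),np.sin(yaw),0])
p=np.array([.4315,.3618,.114])
move_gripper(.045)
move_ptp(p+[0,0,.06],o)
print(current_position(),current_force())
print(servo_line(p,o,rate=.08,contact_N=4))
f0=current_force()
move_gripper(.0)
print(current_finger_gap(),f0,current_force(),current_position())
r=capture("wrist");cv2.imwrite("pics/w2.png",cv2.resize(r["image"][130:280,160:360],(800,600),interpolation=cv2.INTER_CUBIC))
print(current_clock())
E
```

```text
[0.43029774 0.36102472 0.17317518] [-0.82647139  0.01030852 -0.38398333]
False
0.00013420720444679392 [0.09937914 0.11347961 0.51295231] [-0.12927059  0.05632338 -1.0273427 ] [0.43150584 0.36178555 0.11398182]
5.7417
```

View pics/w2.png

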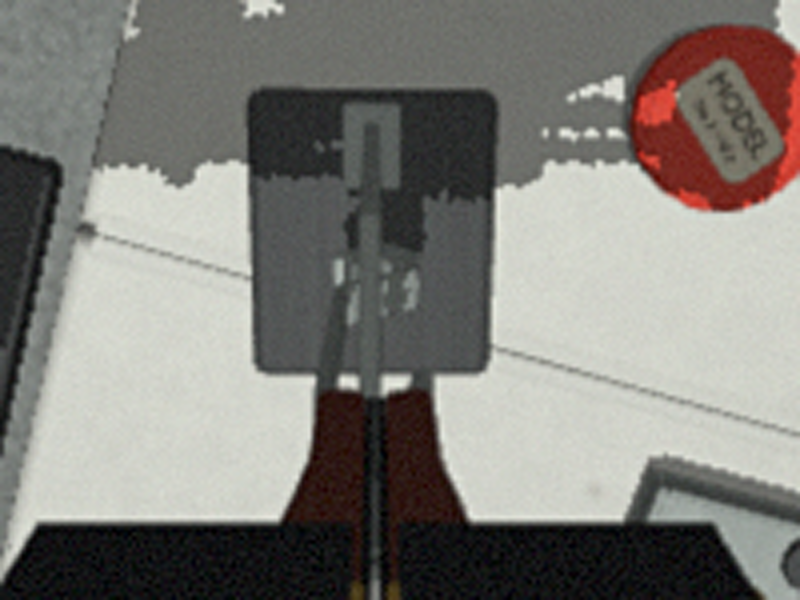

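```bash
python3 - <<'E'
from h import *
r=capture("wrist"); W=cloud(r)
for row in range(186,262,4): print(row,[f"{1000*W[row,c,2]:.0f}" for c in range(226,282,4)])
print(W[226,253],W[240,253],W[240,246],W[240,262])
s=capture("scene");cv2.imwrite("pics/s2.png",cv2.resize(s["image"][150:300,100:300],(800,600),interpolation=cv2.INTER_CUBIC))
t=capture("top");cv2.imwrite("pics/t2.png",cv2.resize(t["image"][150:300,130:330],(800,600),interpolation=cv2.INTER_CUBIC))
print(current_finger_gap())
print(spot_in("wrist","hook"),spot_in("scene","hook"))
E
```

```text
186 ['10', '11', '10', '9', '11', '10', '133', '134', '10', '10', '12', '10', '10', '11']
190 ['11', '11', '10', '11', '11', 'nan', '134', '135', '12', '11', '10', '9', '10', '9']
194 ['10', '11', '12', '9', '10', '35', '135', '134', '29', '39', '9', '11', '11', '11']
198 ['10', '10', '11', '11', '10', '36', '133', '135', '53', '51', '10', '10', '10', '11']
202 ['10', '9', '10', '11', '10', '65', '135', '134', '54', '52', '10', '10', '11', '10']
206 ['11', '11', '11', '10', '81', '64', '133', '134', '55', '50', '9', '11', '10', '10']
210 ['10', '10', '11', '10', '94', '65', '134', '135', '11', '9', '10', '10', '10', '11']
214 ['10', '10', '10', '9', '105', '10', '133', '134', '10', '10', '10', '9', '10', '10']
218 ['10', '10', '10', '12', '115', '10', '134', '133', '10', '9', '10', '10', '10', '10']
222 ['10', '9', '9', '10', '122', '10', '133', '135', '10', '10', '122', '11', '10', '10']
226 ['0', '-1', '1', '-0', '131', '-1', '134', '135', '1', '127', '130', '-1', '0', '1']
230 ['-1', '0', '0', '131', '155', '155', '155', '152', '155', '156', '155', '0', '2', '0']
234 ['-0', '-1', 
[... 173 characters left out ...]
 ['-0', '-0', '0', '172', '173', '173', '170', '168', '172', '173', '173', '172', '-1', '1']
246 ['1', '-0', '1', '178', '177', '177', '177', '174', '178', '178', '179', '177', '0', '-0']
250 ['0', '-2', '180', '183', '182', '183', '183', '179', '183', '182', '182', '182', '0', '-1']
254 ['1', '-0', '187', '188', '187', '187', '186', '183', '186', '186', '187', '187', '186', '0']
258 ['0', '-0', '192', '190', '191', '192', '190', '188', '191', '190', '191', '191', '191', '-1']
[0.43027597 0.36788931 0.13450146] [nan nan nan] [0.42499774 0.37194013 0.17027891] [0.43369881 0.37416133 0.16947589]
0.0004916811994070014
[{'xy': [249.4, 204.4], 'conf': 0.85}] [{'xy': [171.7, 220.5], 'conf': 0.74}]
```

View pics/s2.png

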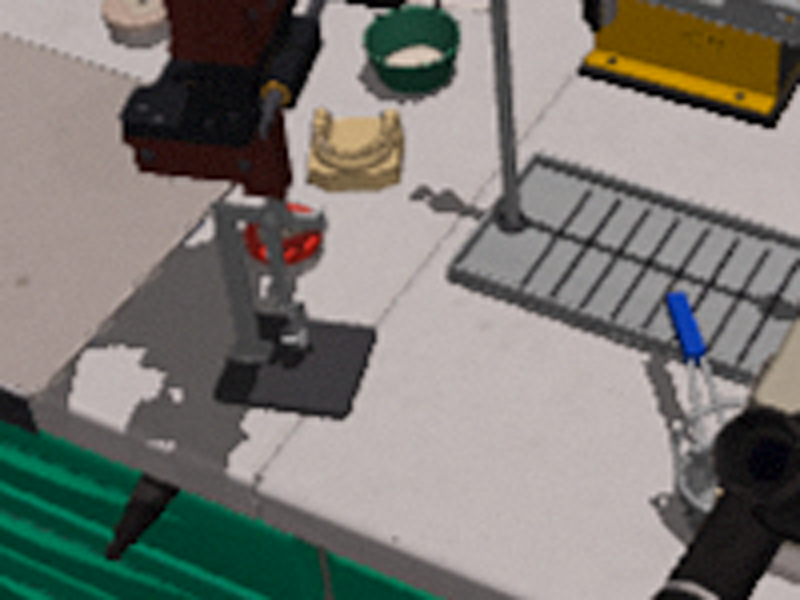

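View pics/t2.png

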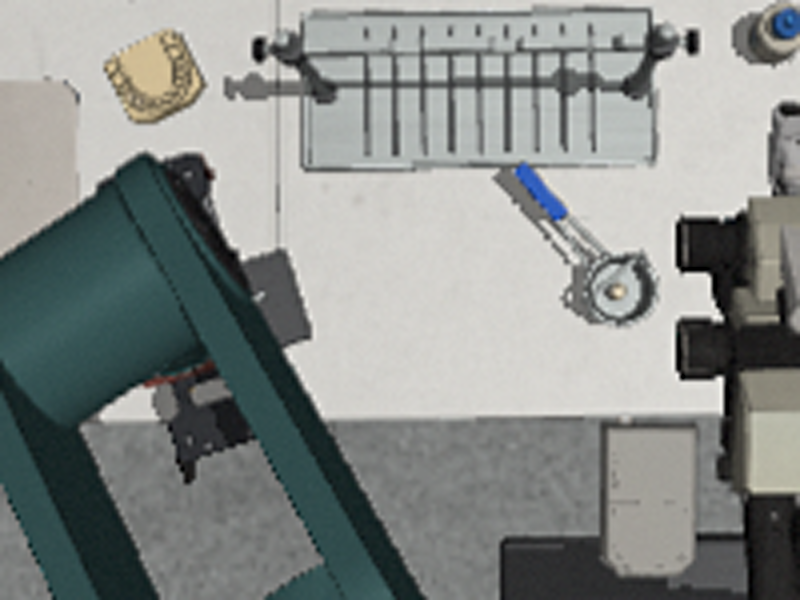

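```bash
python3 - <<'E'
from h import *
r=capture("wrist"); W=cloud(r)
T=Rot.from_quat(current_orientation()).as_matrix(); p=current_position()
for row in range(222,246,1):
    print(row,[tuple((1000*T.T@(W[row,c]-p)).round(0).astype(float)) for c in (242,248,258,262,266)])
for row in range(200,232): print(row, r["image"][row,236:274].mean(-1).astype(int))
E
```

```text
222 [(np.float64(-7.0), np.float64(-5.0), np.float64(-8.0)), (np.float64(-5.0), np.float64(37.0), np.float64(105.0)), (np.float64(6.0), np.float64(37.0), np.float64(104.0)), (np.float64(11.0), np.float64(37.0), np.float64(105.0)), (np.float64(10.0), np.float64(-4.0), np.float64(-7.0))]
223 [(np.float64(-7.0), np.float64(-4.0), np.float64(-10.0)), (np.float64(-6.0), np.float64(42.0), np.float64(114.0)), (np.float64(7.0), np.float64(40.0), np.float64(108.0)), (np.float64(11.0), np.float64(39.0), np.float64(107.0)), (np.float64(10.0), np.float64(-4.0), np.float64(-10.0))]
224 [(np.float64(-7.0), np.float64(-5.0), np.float64(-12.0)), (np.float64(-5.0), np.float64(42.0), np.float64(112.0)), (np.float64(7.0), np.float64(43.0), np.float64(114.0)), (np.float64(11.0), np.float64(43.0), np.float64(113.0)), (np.float64(10.0), np.float64(-4.0), np.float64(-11.0))]
225 [(np.float64(-7.0), np.float64(-4.0), np.float64(-14.0)), (np.float64(-6.0), np.float64(44.0), np.float64(114.0)), (np.float64(7.0), np.float64(45.0), np.float64(115.0)), (np.float64(11.0), np.float64(44.0), np.float64(114.0)), (np
[... 9876 characters left out ...]
31 124  94  53  34  40  43  52  85 156 211 205 205
 206 209]
228 [212 204 136  59  27  36  32  25  26  37  27  31  41  45  57  83  85  84
 100 145 155  79  66  36  34  25  23  24  25  25  31  73 152 213 211 209
 208 208]
229 [212 204 134  51  11  31  24  29  32  23  27  21  30  22  37  59  49  56
  62  75  71  34  19  20  31  23  19  19  28  36  12  48 133 214 212 211
 209 208]
230 [213 202 134  46  12  31  20  24  31  21  32  14  25  22  16  26  25  29
  28  29  31  26  27  25  26  31  32  37  23  33  19  42 122 215 212 205
 206 204]
231 [216 203 134  39  22  25  30  34  24  28  22  27  28  27  35  36  18  31
  26  11  34  26  25  18  23  29  31  22  32  22  29  37 117 214 212 207
 206 207]
```

```bash
python3 - <<'E'
from h import *
import pickle
r=pickle.load(open("w1.pkl","rb"))
W=cloud(r);T=Rot.from_quat(down(np.radians(19.5))).as_matrix();p=np.array([.42726,.36082,.22984])
L=1000*(W-p)@T
for row in (226,228,232,240,255,262,270,280,290,300,320,345): print(row,[tuple(float(x) if x==x else None for x in L[row,c].round(0)) for c in (20,60,100,176,178,184,253,327,332,440)])
E
```

```text
226 [(-389.0, 91.0, 230.0), (-331.0, 95.0, 242.0), (-399.0, 183.0, 471.0), (-369.0, 397.0, 1029.0), (-360.0, 398.0, 1031.0), (-116.0, 91.0, 233.0), (0.0, 90.0, 231.0), (122.0, 87.0, 223.0), (132.0, 89.0, 229.0), (313.0, 89.0, 229.0)]
228 [(-390.0, 94.0, 230.0), (-329.0, 98.0, 239.0), (-402.0, 190.0, 474.0), (-47.0, -11.0, -38.0), (-46.0, -11.0, -38.0), (-116.0, 94.0, 232.0), (0.0, 94.0, 231.0), (47.0, -11.0, -37.0), (50.0, -11.0, -38.0), (314.0, 93.0, 230.0)]
232 [(-392.0, 102.0, 231.0), (-330.0, 105.0, 238.0), (-407.0, 203.0, 478.0), (-46.0, -11.0, -44.0), (-44.0, -11.0, -45.0), (-43.0, -8.0, -36.0), (1.0, 101.0, 230.0), (46.0, -10.0, -41.0), (48.0, -11.0, -43.0), (316.0, 101.0, 231.0)]
240 [(-394.0, 116.0, 230.0), (-336.0, 121.0, 242.0), (-417.0, 231.0, 489.0), (-44.0, -10.0, -52.0), (-43.0, -9.0, -51.0), (-43.0, -3.0, -38.0), (1.0, 115.0, 229.0), (45.0, -8.0, -48.0), (46.0, -9.0, -51.0), (318.0, 115.0, 230.0)]
255 [(-401.0, 144.0, 230.0), (-347.0, 154.0, 249.0), (-436.0, 286.0, 509.0), (-43.0, -3.0, -57.0), (-43.0, -1.0, -54.0), (-43.0, 6.0, -41.0), (1.0, 143.0, 230.0), (45.0, 1.0
[... 1003 characters left out ...]
0, -138.0), (-47.0, -32.0, -139.0), (-42.0, -27.0, -132.0), (-21.0, -27.0, -132.0), (-20.0, -28.0, -133.0), (-18.0, -27.0, -132.0), (1.0, -27.0, -132.0), (21.0, -27.0, -132.0), (22.0, -27.0, -132.0), (47.0, -32.0, -138.0)]
320 [(-58.0, -26.0, -139.0), (-48.0, -27.0, -140.0), (-44.0, -19.0, -130.0), (-142.0, 277.0, 231.0), (-138.0, 275.0, 229.0), (-127.0, 277.0, 230.0), (1.0, 228.0, 171.0), (136.0, 271.0, 224.0), (142.0, 263.0, 215.0), (48.0, -26.0, -139.0)]
345 [(-60.0, -18.0, -139.0), (-50.0, -18.0, -138.0), (-45.0, -10.0, -130.0), (-147.0, 334.0, 232.0), (-143.0, 334.0, 231.0), (-131.0, 332.0, 229.0), (1.0, 318.0, 214.0), (142.0, 333.0, 230.0), (152.0, 332.0, 229.0), (48.0, -20.0, -140.0)]
```

```bash
cat >> h.py <<'E'
D=.0355
def up(p): p=np.array(p,float); p[2]-=D; return p   # true tip (pointing down) -> commanded
def tip():
    p=np.array(current_position()); p[2]+=D; return p
E
python3 - <<'E'
from h import *
o=down(np.radians(16.6))
move_gripper(.045)
print(servo_line(up([.4313,.3617,.115]),o,rate=.06,contact_N=4),tip())
f0=current_force()
move_gripper(.0)
print(current_finger_gap(),f0,current_force(),current_clock())
r=capture("wrist");cv2.imwrite("pics/w3.png",cv2.resize(r["image"][130:280,160:360],(800,600),interpolation=cv2.INTER_CUBIC))
E
```

```text
False [0.43135192 0.36173541 0.11489251]
0.020143783846066625 [ 0.12236597 -0.37217769 -0.22132482] [-0.05826541 -0.16688267  3.40644976] 8.125
```

View pics/w3.png

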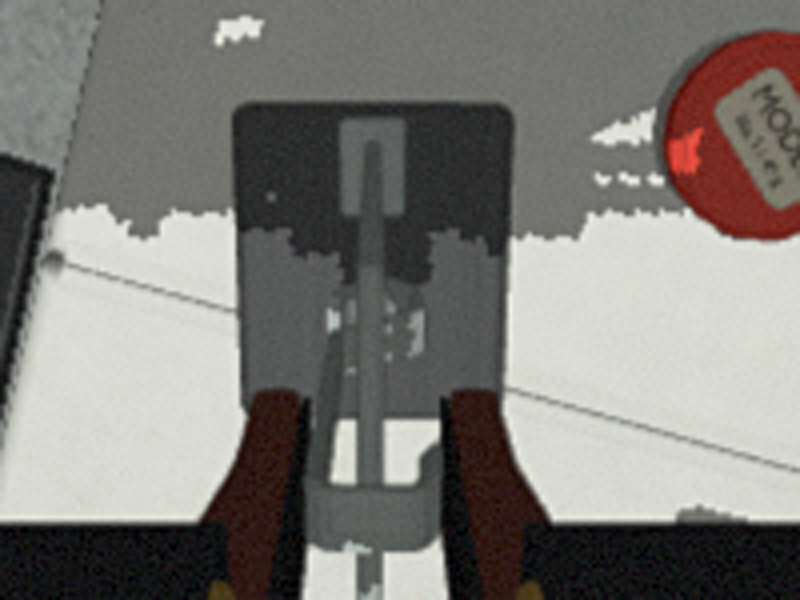

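```bash
cat >> h.py <<'E'
def crown_in_tool(r):
    """crown-top points in true-tool coords (mm): x along jaw, y, z"""
    W=cloud(r);T=Rot.from_quat(current_orientation()).as_matrix()
    L=1000*(W-tip())@T
    m=np.zeros(L.shape[:2],bool);m[240:275,225:282]=1
    m&=(abs(L[...,0])<11)&(abs(L[...,1])<12)&(L[...,2]<-17)&(L[...,2]>-30)
    return L,m
E
python3 - <<'E'
from h import *
r=capture("wrist"); L,m=crown_in_tool(r); P=L[m]
print(len(P),P.mean(0),P.min(0),P.max(0),cv2.minAreaRect(P[:,:2].astype(np.float32)))
for c in (238,242,246,258,262,266):
    q=P[np.argwhere(m)[:,1]==c]; print(c,q.round(1)[[0,-1]].tolist() if len(q) else None)
E
```

```text
776 [ -0.52542031  -0.83964543 -20.96744807] [-10.84334395 -11.08383058 -29.99015592] [ 10.99450357  11.52035023 -17.04112161] ((0.7162456512451172, 0.1719989776611328), (22.48138999938965, 21.790767669677734), 86.26952362060547)
238 [[-8.1, -4.7, -18.0], [-8.1, 4.4, -20.1]]
242 [[-5.7, -4.8, -19.5], [-5.8, 5.4, -20.5]]
246 [[-3.4, -5.2, -21.5], [-3.4, 4.9, -21.4]]
258 [[3.4, -4.0, -19.1], [3.4, 4.6, -22.1]]
262 [[5.7, -4.7, -20.5], [5.7, 4.9, -21.5]]
266 [[8.1, -4.9, -17.1], [8.0, 4.3, -21.3]]
```

```bash
python3 - <<'E'
from h import *
import pickle
yaw=np.radians(16.6); o=down(yaw); ax=np.array([np.cos(yaw),np.sin(yaw),0])
p=tip()
print(servo_line(up(p+[0,0,.035]),o,rate=.1),current_force())
servo_line(up(p+[0,0,.035]-.075*ax),o,rate=.15)
p=tip(); servo_line(up([p[0],p[1],.27]),o,rate=.2)
move_ptp(up([.53,.169,.27]),down(0))
print(tip(),current_finger_gap(),current_force(),current_clock())
r=capture("wrist");pickle.dump((r,tip(),current_orientation()),open("w4.pkl","wb"))
cv2.imwrite("pics/w4.png",cv2.resize(r["image"][:,0:512],(800,600),interpolation=cv2.INTER_CUBIC))
s=capture("scene");pickle.dump(s,open("s4.pkl","wb"));cv2.imwrite("pics/s4.png",cv2.resize(s["image"][90:240,180:380],(800,600),interpolation=cv2.INTER_CUBIC))
E
```

```text
False [0.46972102 0.49972531 0.10502604]
[0.52883493 0.16969521 0.26927731] 0.02036825199238611 [0.54255717 0.02469239 0.77354538] 11.0833
```

View pics/w4.png

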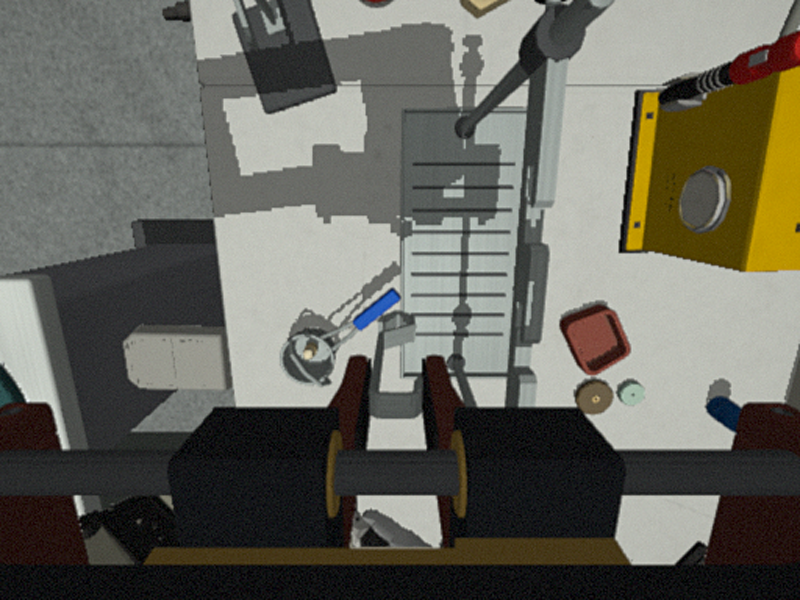

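View pics/s4.png

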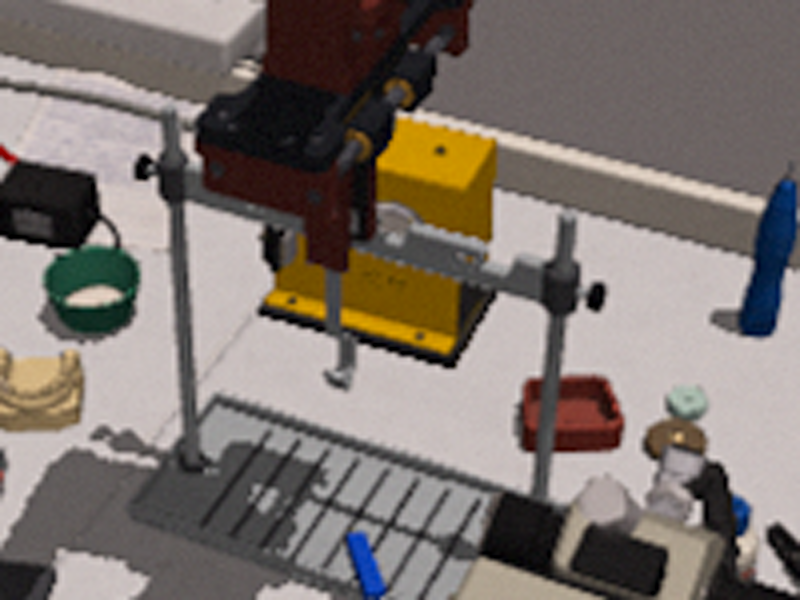

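```bash
python3 - <<'E'
from h import *
import pickle
r,tp,o=pickle.load(open("w4.pkl","rb"))
W=cloud(r)
m=(W[...,2]>.2)&(W[...,0]>.565)&(W[...,0]<.615)&(W[...,1]>.05)&(W[...,1]<.33)
P=W[m]; print(len(P))
top=P[(P[:,2]>.238)]
for y in np.arange(.10,.31,.004):
    q=P[(P[:,1]>=y)&(P[:,1]<y+.004)]
    if len(q): print(f"{y+.002:.3f} n{len(q)} zmax{np.percentile(q[:,2],90):.4f} zmin{q[:,2].min():.3f} x {q[q[:,2]>np.percentile(q[:,2],60)][:,0].min():.4f}-{q[q[:,2]>np.percentile(q[:,2],60)][:,0].max():.4f}")
a=r["image"][20:265,310:380]; cv2.imwrite("pics/w4c.png",cv2.resize(a,None,fx=2.4,fy=2.4,interpolation=cv2.INTER_CUBIC))
# tray box
E
```

```text
15627
0.134 n4 zmax0.2234 zmin0.221 x 0.5886-0.5889
0.138 n15 zmax0.2293 zmin0.221 x 0.5885-0.5888
0.142 n26 zmax0.2379 zmin0.223 x 0.5884-0.5888
0.146 n69 zmax0.2451 zmin0.219 x 0.5884-0.5967
0.150 n94 zmax0.2454 zmin0.221 x 0.5886-0.5963
0.154 n92 zmax0.2454 zmin0.221 x 0.5883-0.5966
0.158 n110 zmax0.2455 zmin0.220 x 0.5887-0.6036
0.162 n184 zmax0.3514 zmin0.221 x 0.5893-0.6041
0.166 n222 zmax0.3550 zmin0.223 x 0.6017-0.6037
0.170 n346 zmax0.3587 zmin0.221 x 0.6014-0.6038
0.174 n457 zmax0.3623 zmin0.221 x 0.6011-0.6047
0.178 n645 zmax0.3653 zmin0.221 x 0.6014-0.6038
0.182 n645 zmax0.3667 zmin0.221 x 0.6010-0.6041
0.186 n463 zmax0.3662 zmin0.222 x 0.5655-0.6038
0.190 n543 zmax0.3839 zmin0.222 x 0.5650-0.5865
0.194 n3635 zmax0.3863 zmin0.220 x 0.5650-0.5857
0.198 n2492 zmax0.3663 zmin0.223 x 0.5650-0.6016
0.202 n922 zmax0.3673 zmin0.221 x 0.5650-0.6066
0.206 n111 zmax0.2456 zmin0.219 x 0.5882-0.5960
0.210 n121 zmax0.2453 zmin0.221 x 0.5886-0.5965
0.214 n122 zmax0.2452 zmin0.220 x 0.5884-0.5961
0.218 n123 zmax0.2454 zmin0.222 x 0.5889-0.5962
0.222 n137 zmax0.2437 zmin0.221 x 0.5883-0.
[... 355 characters left out ...]
454 zmin0.219 x 0.5884-0.5963
0.258 n145 zmax0.2454 zmin0.222 x 0.5882-0.5964
0.262 n152 zmax0.2453 zmin0.221 x 0.5883-0.5965
0.266 n151 zmax0.2453 zmin0.221 x 0.5880-0.5963
0.270 n158 zmax0.2455 zmin0.221 x 0.5881-0.5964
0.274 n156 zmax0.2453 zmin0.221 x 0.5878-0.5963
0.278 n158 zmax0.2456 zmin0.221 x 0.5880-0.5962
0.282 n166 zmax0.2456 zmin0.221 x 0.5880-0.5963
0.286 n163 zmax0.2457 zmin0.221 x 0.5881-0.5960
0.290 n171 zmax0.2453 zmin0.220 x 0.5879-0.5960
0.294 n224 zmax0.2457 zmin0.221 x 0.5863-0.5979
0.298 n626 zmax0.2764 zmin0.200 x 0.5873-0.5950
0.302 n516 zmax0.2778 zmin0.200 x 0.5870-0.5964
0.306 n175 zmax0.2618 zmin0.200 x 0.5831-0.5888
0.310 n92 zmax0.2466 zmin0.222 x 0.5863-0.5930
```

View pics/w4c.png

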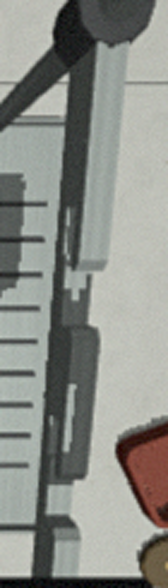

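```bash
python3 - <<'E'
from h import *
import pickle
r,tp,o=pickle.load(open("w4.pkl","rb"))
W=cloud(r)
m=(W[...,2]>.225)&(W[...,2]<.26)&(W[...,0]>.5895)&(W[...,0]<.5955)
P=W[m]
for y in np.arange(.15,.25,.001):
    q=P[(P[:,1]>=y)&(P[:,1]<y+.001)]
    if len(q): print(f"{y+.0005:.4f}",(q[:,2]*1000).round(0).astype(int).tolist())
T=Rot.from_quat(o).as_matrix();L=1000*(W-tp)@T
im=r["image"]; a=im[220:272,215:310]; cv2.imwrite("pics/w4d.png",cv2.resize(a,None,fx=8,fy=8,interpolation=cv2.INTER_CUBIC))
for row in (245,250,255,260): print(row,[tuple(L[row,c].round(1).tolist()) for c in range(230,282,3)])
E
```

```text
0.1505 [244, 245, 245, 246, 246, 245, 245, 245, 245]
0.1515 [244, 244, 245, 245, 244, 245, 245, 245, 246, 245, 245]
0.1525 [245, 246, 245, 245, 246, 245, 245, 246, 245, 245]
0.1535 [244, 245, 244, 245, 245, 245, 246, 245]
0.1545 [245, 245, 246, 245, 245, 245, 244, 244, 246]
0.1555 [245, 244, 245, 245, 245, 245, 245, 245, 245, 246]
0.1565 [245, 245, 245, 245, 244, 244, 245, 245, 245, 246, 245, 245]
0.1575 [242, 244, 243, 246, 245, 246, 244, 245, 246, 246, 246, 246]
0.1585 [243, 244, 244, 244, 244, 244, 245, 245, 244, 245, 245]
0.1595 [243, 243, 243, 243, 244, 243, 243, 243, 243, 243, 243, 244, 244, 245, 245]
0.1605 [234, 234, 234, 234, 234, 233, 236, 235, 236, 235, 235, 235, 236, 237, 238, 237, 237, 237, 237, 237, 238, 239, 239, 238, 239, 239, 239, 239, 241, 241, 241, 240, 241, 241, 241, 241, 242, 242, 242, 242, 243, 242, 243, 243, 243, 244, 243]
0.1615 [232, 232, 232, 232, 233, 232, 232, 233, 233, 233, 233, 233, 234, 237, 240, 242]
0.1625 [232, 233, 232, 233, 233, 233, 233, 234, 233]
0.1635 [232, 233, 232, 232, 233, 234, 234, 233]
0.1645 [231, 233, 233, 232, 233, 233, 233, 232, 233, 
[... 6777 characters left out ...]
9.0, -0.8, -17.9), (-7.1, -2.5, -21.2), (-5.4, -2.7, -21.5), (-3.7, -2.5, -21.2), (-2.0, -3.1, -22.4), (-0.3, -2.5, -21.3), (1.4, -2.6, -21.5), (3.0, -3.0, -22.2), (4.7, -3.0, -22.3), (6.4, -2.5, -21.3), (8.2, -2.0, -20.2), (10.1, -0.6, -17.6), (11.2, -4.7, -25.6), (12.0, -9.6, -35.1), (13.2, -11.1, -38.1), (14.6, -11.6, -39.2)]
260 [(-10.5, -9.3, -39.9), (-9.1, -8.9, -39.2), (-9.1, 2.4, -17.9), (-7.2, 0.8, -20.8), (-5.5, 1.0, -20.5), (-3.8, 0.9, -20.7), (-2.1, 0.8, -21.0), (-0.3, -0.0, -22.5), (1.4, 0.7, -21.1), (3.1, 0.2, -22.0), (4.8, 0.5, -21.5), (6.5, 0.8, -20.9), (8.2, 0.7, -21.1), (10.2, 3.0, -16.8), (11.3, -1.8, -25.7), (11.6, -9.4, -40.2), (12.8, -10.9, -42.9), (14.2, -11.1, -43.3)]
```

View pics/w4d.png

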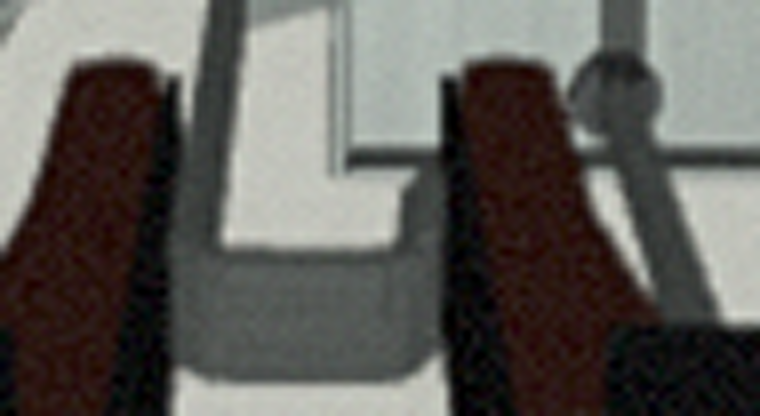

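```bash
python3 - <<'E'
from h import *
import pickle
o=down(0)
servo_line(up([.5917,.1685,.264]),o,rate=.08)
print(tip())
f=current_force()
print(servo_line(up([.5917,.1685,.234]),o,rate=.06,contact_N=3),tip(),current_force()-f,current_clock())
r=capture("wrist");pickle.dump((r,tip(),o),open("w5.pkl","wb"))
cv2.imwrite("pics/w5.png",cv2.resize(r["image"][170:275,180:320],(800,600),interpolation=cv2.INTER_CUBIC))
E
```

```text
[0.59128593 0.16844034 0.26385616]
False [0.59164743 0.16851039 0.23377993] [ 0.48144765 -0.04982511  1.27667548] 12.7583
```

View pics/w5.png

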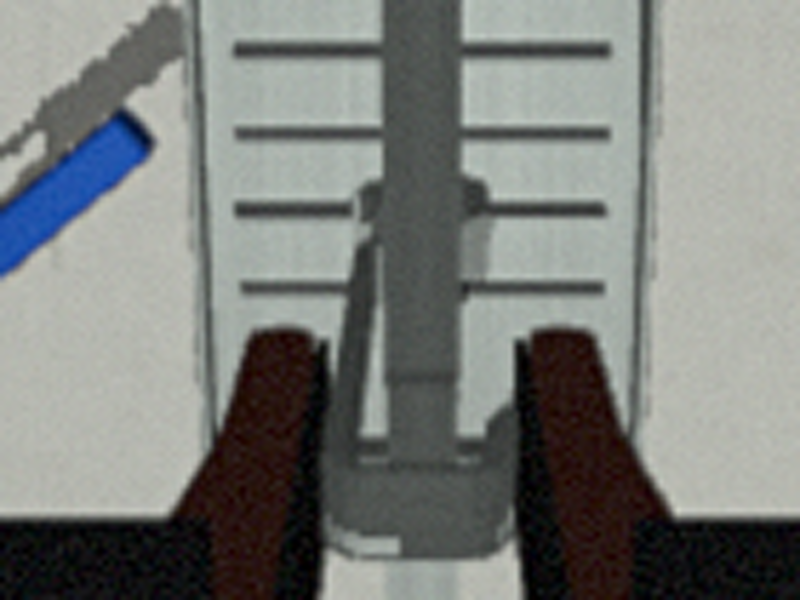

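```bash
python3 - <<'E'
from h import *
o=down(0); f=current_force()
print(servo_line(up([.5918,.1685,.2135]),o,rate=.02,contact_N=3),tip(),(current_force()-f).round(2),current_clock())
print(current_finger_gap())
E
```

```text
True [0.59160936 0.16845058 0.21385983] [-0.09  0.09  5.38] 13.7583
0.02014000748979325
```

```bash
python3 - <<'E'
from h import *
o=down(0)
servo_line(up([.5917,.1685,.2151]),o,rate=.02); print(tip(),current_force().round(2))
f=current_force()
print(servo_line(up([.5917,.1860,.2151]),o,rate=.03,contact_N=3),tip(),(current_force()-f).round(2))
f=current_force()
print(servo_line(up([.5917,.1905,.2151]),o,rate=.015,contact_N=3),tip(),(current_force()-f).round(2),current_clock())
r=capture("wrist")
cv2.imwrite("pics/w6.png",cv2.resize(r["image"][170:275,180:320],(800,600),interpolation=cv2.INTER_CUBIC))
L,m=crown_in_tool(r); P=L[m]
for c in (242,246,258,262):
    q=P[np.argwhere(m)[:,1]==c]; print(c,q.round(1)[[0,-1]].tolist() if len(q) else None)
E
```

```text
[0.59142206 0.16844287 0.21481225] [ 0.67 -0.28 -0.24]
False [0.59165204 0.18605167 0.21507669] [-0.89  0.53 -1.07]
True [0.59134468 0.18925253 0.21457997] [ 0.57 -0.95  0.43] 15.0833
242 [[-5.5, -4.7, -18.9], [-5.5, 4.7, -21.6]]
246 [[-3.1, -5.2, -21.2], [-3.2, 4.6, -21.7]]
258 [[3.5, -10.1, -29.9], [3.5, 4.3, -29.8]]
262 [[5.9, -4.7, -20.3], [6.0, 5.0, -21.0]]
```

View pics/w6.png

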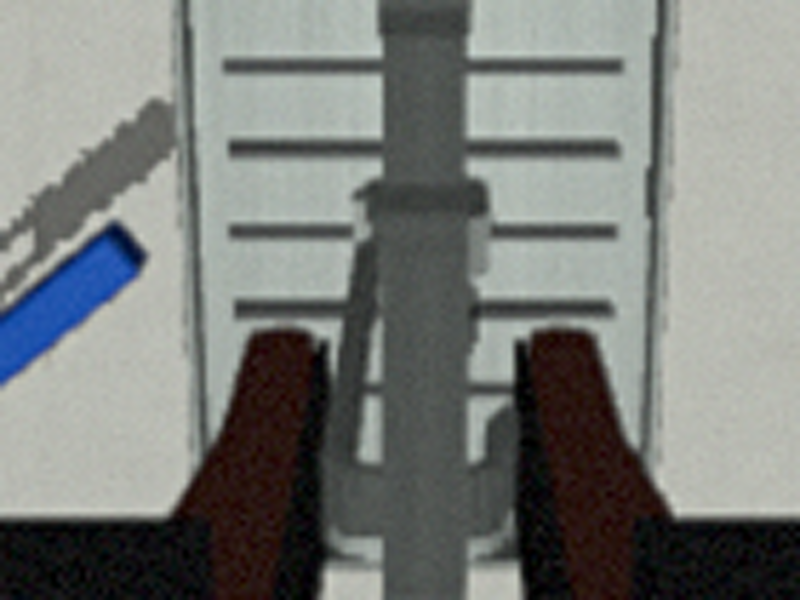

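```bash
python3 - <<'E'
from h import *
o=down(0)
servo_line(up([.5917,.1877,.2148]),o,rate=.02); print(tip(),current_force().round(2))
f=current_force()
print(servo_line(up([.5917,.1877,.2095]),o,rate=.012,contact_N=3),tip(),(current_force()-f).round(2),current_clock())
E
```

```text
[0.59152211 0.18765163 0.21462472] [-0.26  0.5  -0.36]
True [0.59175273 0.1877452  0.21086683] [-0.47  0.05  4.42] 15.7583
```

```bash
python3 - <<'E'
from h import *
o=down(0)
servo_line(up([.5917,.1877,.2114]),o,rate=.02); print(current_force().round(2))
move_gripper(.05)
print(current_force().round(2))
r=capture("wrist")
cv2.imwrite("pics/w7.png",cv2.resize(r["image"][170:275,180:320],(800,600),interpolation=cv2.INTER_CUBIC))
servo_line(up([.5917,.1877,.29]),o,rate=.12)
s=capture("scene");cv2.imwrite("pics/s7.png",cv2.resize(s["image"][90:240,180:380],(800,600),interpolation=cv2.INTER_CUBIC))
print(current_clock())
E
```

```text
[ 0.39 -0.6  -1.54]
[-0.29 -0.75  0.06]
17.5667
```

View pics/w7.png

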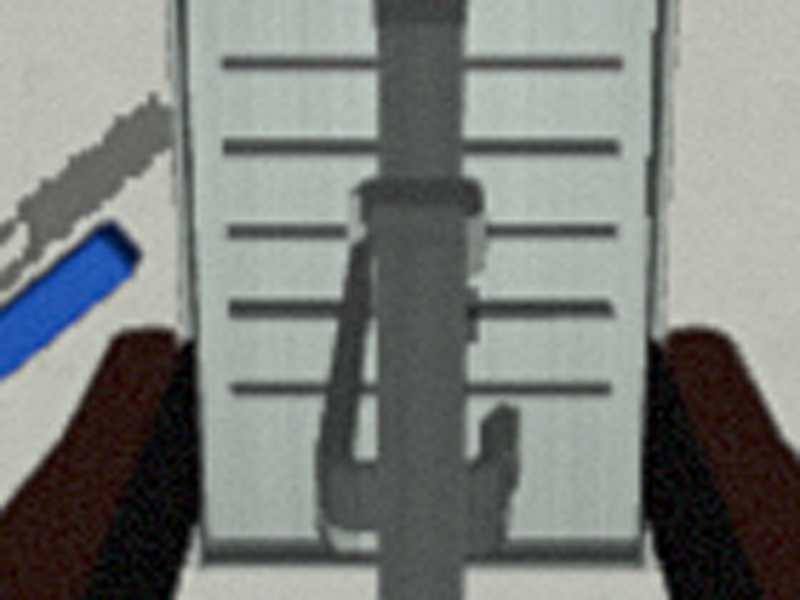

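View pics/s7.png

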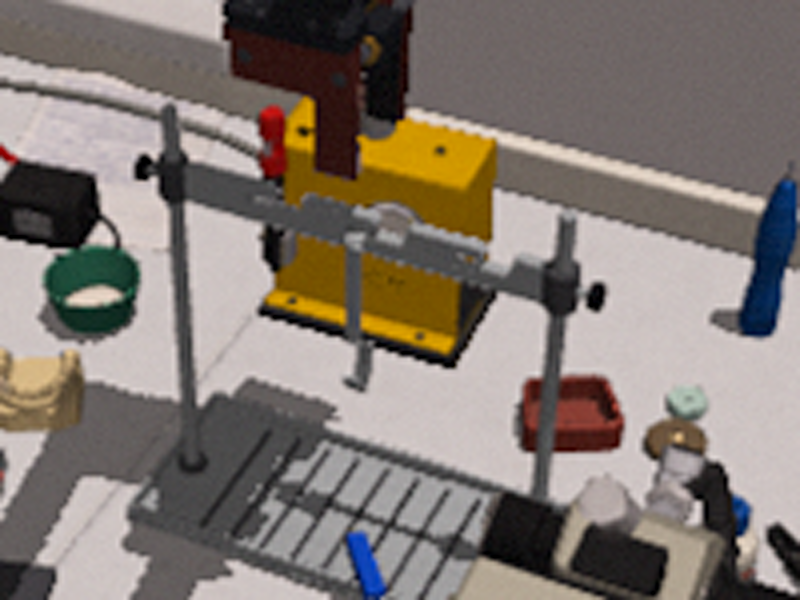

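```bash
python3 - <<'E'
from h import *
import pickle
r,tp,o=pickle.load(open("w4.pkl","rb"))
W=cloud(r); im=r["image"].astype(int)
b=(im[...,0]-im[...,2]>60); s=np.zeros_like(b); s[170:220,210:265]=1; b&=s
P=W[b]; P=P[(P[:,2]>.05)]; print(len(P),P.mean(0),np.percentile(P[:,2],[5,50,95]))
q=P[P[:,2]>.062]; print("top",q.mean(0),cv2.minAreaRect((q[:,:2]*1000).astype(np.float32)))
# cup rim
m=(W[...,2]>.03)&(W[...,2]<.12)&(W[...,0]>.36)&(W[...,0]<.56)&(W[...,1]>.03)&(W[...,1]<.2); m&=~b
C=W[m]; print(len(C)); hi=C[C[:,2]>.078]; print("bail",hi.mean(0) if len(hi) else None, hi[:,2].max() if len(hi) else 0)
t=hi[hi[:,2]>.083]; print(t.round(4).tolist()[:12])
rim=C[(C[:,2]>.034)&(C[:,2]<.042)]; print("rim",len(rim),cv2.minEnclosingCircle((rim[:,:2]*1000).astype(np.float32)))
tr=(W[...,2]>.013)&(W[...,2]<.021)&(W[...,0]>.51)&(W[...,0]<.67)&(W[...,1]>.04)&(W[...,1]<.33)
print("tray",cv2.minAreaRect((W[tr][:,:2]*1000).astype(np.float32)))
d=pickle.load(open("c0.pkl","rb"));Wt=cloud(d["top"])
u=(Wt[...,2]>.262)&(Wt[...,0]>.55)&(Wt[...,0]<.63)&(Wt[...,1]>.02)&(Wt[...,1]<.35)
for sgn in (0,1):
    k=u&((Wt[...,1]>.188) if sgn else (Wt[...,1]<.188)); print("upright top",Wt[k].mean(0),k.sum())
a=r["image"][165:275,165:300];cv2.imwrite("pics/w4b.png",cv2.resize(a,(736,600),interpolation=cv2.INTER_CUBIC))
# microscope near
k=(Wt[...,0]>.33)&(Wt[...,0]<.62)&(Wt[...,1]<.08)&(Wt[...,1]>-.05)&(Wt[...,2]>.1)
M=Wt[k]
for x in np.arange(.33,.62,.02):
    z=M[(M[:,0]>=x)&(M[:,0]<x+.02)]
    if len(z): i=z[:,1].argmax(); print(f"{x:.2f} ymax {z[:,1].max():.3f} z {z[i,2]:.3f} zmax {z[:,2].max():.3f}")
E
```

```text
275 [0.51172274 0.14567034 0.06685489] [0.0655581  0.0669286  0.06816672]
top [0.51179995 0.1457264  0.06688164] ((511.4292907714844, 145.03497314453125), (47.75175476074219, 11.456774711608887), 39.29628372192383)
643
bail [0.44960219 0.09577006 0.08415122] 0.08812220316535631
[[0.439, 0.106, 0.0831], [0.4405, 0.1063, 0.0838], [0.4431, 0.1061, 0.0832], [0.4403, 0.1047, 0.0833], [0.442, 0.1052, 0.0846], [0.4433, 0.1051, 0.0844], [0.4444, 0.1048, 0.0835], [0.4417, 0.1034, 0.0838], [0.4431, 0.1034, 0.0838], [0.4443, 0.1032, 0.0832], [0.4456, 0.1032, 0.0832], [0.442, 0.1026, 0.0854]]
rim 287 ((443.08892822265625, 90.80634307861328), 30.72576332092285)
tray ((590.3782958984375, 188.2218475341797), (110.94490051269531, 259.9658508300781), 0.22289615869522095)
upright top [0.59132154 0.07204306 0.27847314] 16
upright top [0.59050658 0.30237287 0.27902462] 16
0.33 ymax 0.037 z 0.207 zmax 0.271
0.35 ymax 0.032 z 0.215 zmax 0.273
0.37 ymax 0.059 z 0.159 zmax 0.265
0.39 ymax 0.059 z 0.163 zmax 0.242
0.41 ymax 0.059 z 0.165 zmax 0.275
0.43 ymax 0.057 z 0.180 zmax 0.269
0.45 ymax 0.059 z 0.181 zmax 0.245
0.47 ymax 0.059 z 0.182 zmax 0.222
0.49 ymax 0.013 z 0.193 zmax 0.201
0.51 ymax -0.006 z 0.159 zmax 0.198
0.53 ymax -0.004 z 0.190 zmax 0.194
0.55 ymax -0.006 z 0.182 zmax 0.190
0.57 ymax 0.080 z 0.247 zmax 0.282
0.59 ymax 0.079 z 0.247 zmax 0.284
```

View pics/w4b.png

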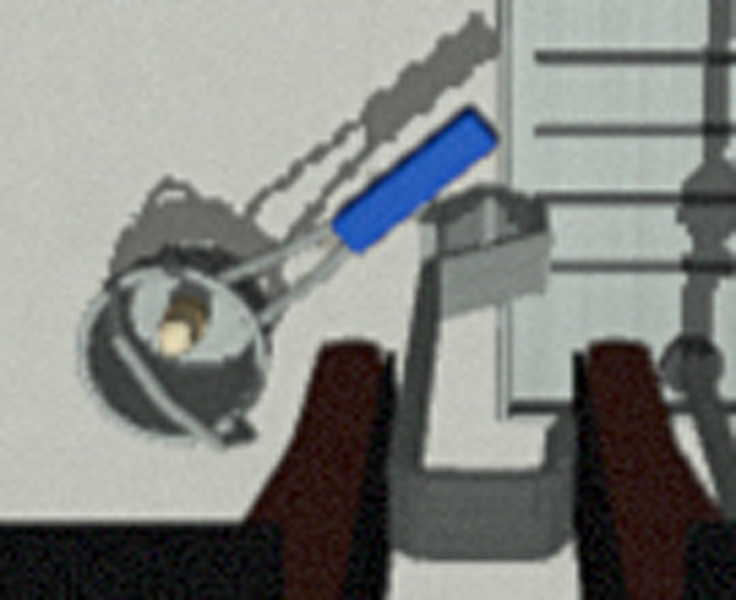

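```bash
python3 - <<'E'
from h import *
s=capture("scene");cv2.imwrite("pics/s8.png",cv2.resize(s["image"][0:180,160:400],(800,600),interpolation=cv2.INTER_CUBIC))
C=tip()+np.array([0,.0735,.1605]); print(C,proj(s,C)-[160,0])
t=capture("top");cv2.imwrite("pics/t8.png",cv2.resize(t["image"][80:260,130:370],(800,600),interpolation=cv2.INTER_CUBIC)); print(proj(t,C)-[130,80])
E
```

```text
[0.59093011 0.2610305  0.44930495] [[76.58403672 47.86742704]]
[[80.99716647 66.7617012 ]]
```

View pics/s8.png

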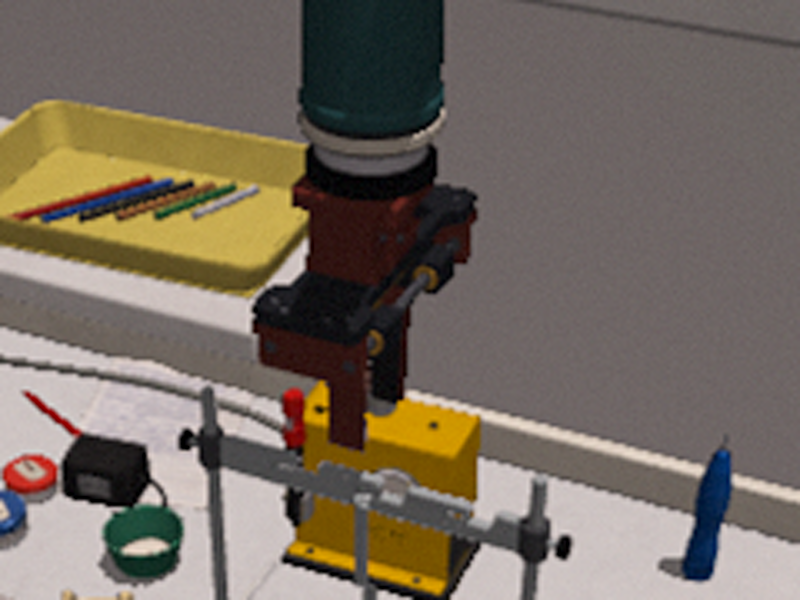

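View pics/t8.png

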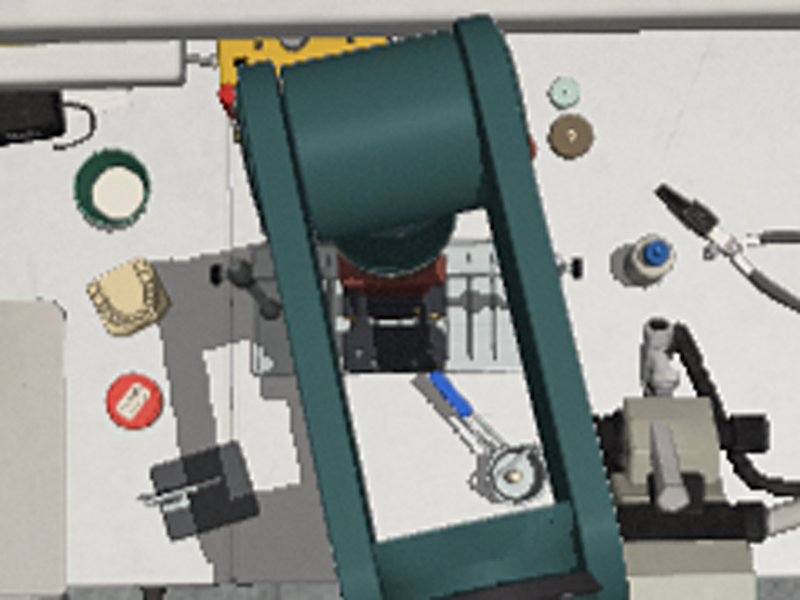

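```bash
python3 - <<'E'
from h import *
import pickle
a=np.radians(39.3);u=np.array([np.cos(a),np.sin(a),0]); g=np.array([.5115,.1453,0]); o=down(a-np.pi/2)
p15=g-.015*u
move_ptp(up(p15+[0,0,.29]),o)
print(tip(),current_joint_pos().round(2),current_clock())
move_gripper(.035)
print(servo_line(up(p15+[0,0,.10]),o,rate=.2,contact_N=8),tip())
r=capture("wrist");pickle.dump((r,tip(),current_orientation()),open("w9.pkl","wb"))
cv2.imwrite("pics/w9.png",cv2.resize(r["image"][120:290,150:370],(776,600),interpolation=cv2.INTER_CUBIC))
W=cloud(r);im=r["image"].astype(int);b=(im[...,0]-im[...,2]>60)&(W[...,2]>.06)&(W[...,2]<.075);b[:150]=0
q=W[b];T=Rot.from_quat(current_orientation()).as_matrix();L=1000*(q-tip())@T
print(len(q),cv2.minAreaRect((q[:,:2]*1000).astype(np.float32)),cv2.minAreaRect(L[:,:2].astype(np.float32)),L.mean(0))
print(current_clock())
E
```

```text
[0.50038259 0.13591947 0.29000688] [0.13 0.18 1.59 0.   1.37 1.01] 18.4667
False [0.50071864 0.13591965 0.10079117]
842 ((511.6321105957031, 144.96409606933594), (47.667144775390625, 10.061789512634277), 39.03837966918945) ((-0.26048898696899414, -13.878787994384766), (10.063318252563477, 47.662967681884766), 0.25560417771339417) [ -0.3455173  -15.14412468  34.11828126]
20.0833
```

View pics/w9.png

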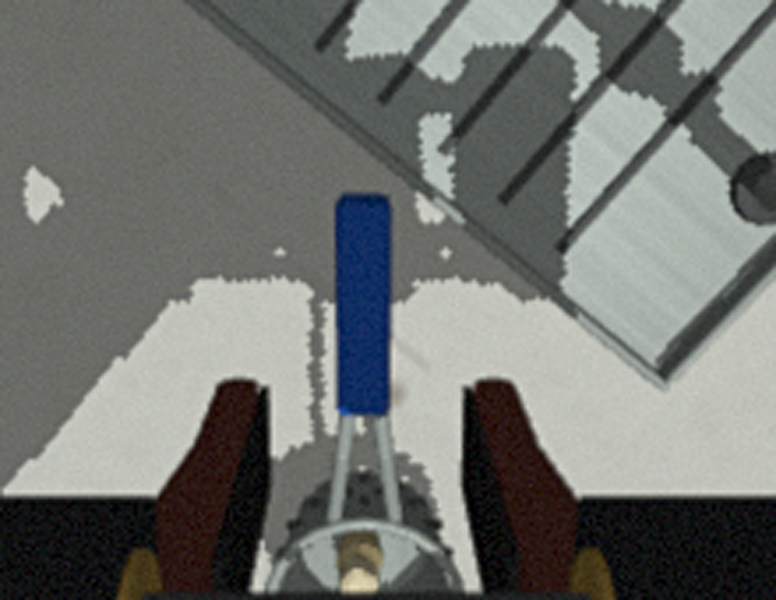

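```bash
python3 - <<'E'
from h import *
a=np.radians(39.2);u=np.array([np.cos(a),np.sin(a),0]); g=np.array([.5116,.1450,0]); o=down(a-np.pi/2)
print(servo_line(up(g-.0145*u+[0,0,.041]),o,rate=.1,contact_N=5),tip())
servo_line(up(g-.010*u+[0,0,.041]),o,rate=.05)
f=current_force(); move_gripper(0)
print(current_finger_gap(),(current_force()-f).round(2),tip())
f=current_force()
servo_line(up(g-.010*u+[0,0,.053]),o,rate=.04); sleep(.2)
print((current_force()-f).round(2),tip(),current_finger_gap(),current_clock())
servo_line(up([.455,.20,.075]),o,rate=.12)
servo_line(up([.455,.20,.115]),o,rate=.12)
sleep(.3)
r=capture("wrist");cv2.imwrite("pics/w10.png",cv2.resize(r["image"][120:290,150:370],(776,600),interpolation=cv2.INTER_CUBIC))
s=capture("scene");cv2.imwrite("pics/s10.png",cv2.resize(s["image"][150:300,180:380],(800,600),interpolation=cv2.INTER_CUBIC))
print(tip(),current_clock())
E
```

```text
False [0.50075347 0.13589744 0.04134484]
0.011706381998459893 [-0.54 -0.71 -0.2 ] [0.50377732 0.13867168 0.04099944]
[-0.36  1.51 -1.85] [0.50366477 0.13865222 0.05285321] 0.01176968002289447 22.2167
[0.45469614 0.19991816 0.11457546] 23.925
```

View pics/w10.png

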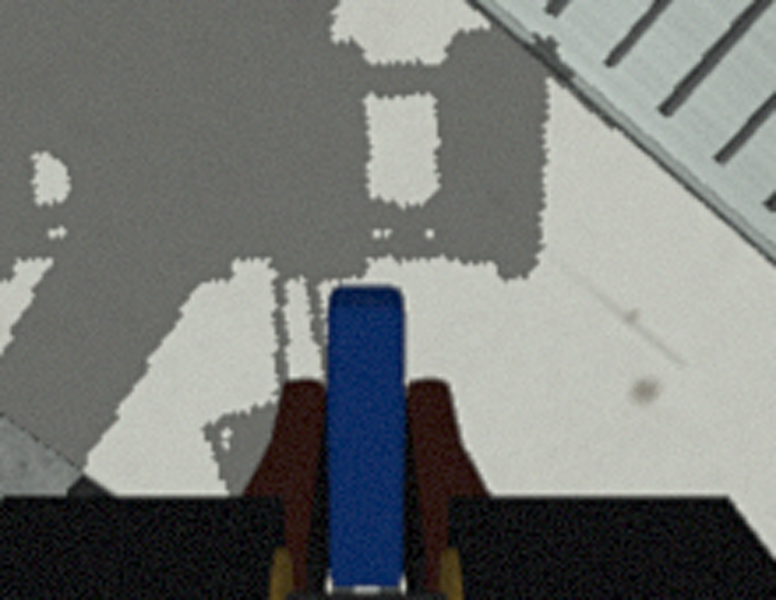

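View pics/s10.png

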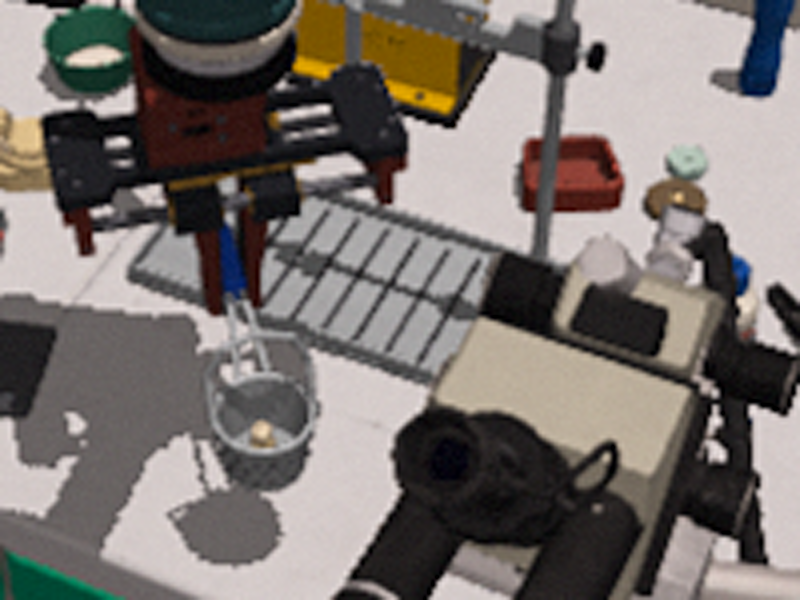

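```bash
python3 - <<'E'
from h import *
import pickle
r=capture("wrist");W=cloud(r);im=r["image"].astype(int)
T=Rot.from_quat(current_orientation()).as_matrix();L=1000*(W-tip())@T
b=(im[...,0]-im[...,2]>60)&(abs(L[...,0])<7)&(L[...,2]>-40)&(L[...,2]<-10); q=L[b]
k=q[(q[:,1]<-4)]
for y0 in range(-40,6,4):
    z=q[(q[:,1]>=y0)&(q[:,1]<y0+4)]
    if len(z): print(y0,len(z),z[:,2].max().round(1),np.median(z[:,2]).round(1),z[:,2].min().round(1), z[:,0].mean().round(1))
o=down(np.pi/2)
print(servo_line(up([.43,.19,.15]),o,rate=.03),tip(),current_joint_pos().round(2),current_clock())
s=capture("scene");pickle.dump(s,open("s11.pkl","wb"));cv2.imwrite("pics/s11.png",cv2.resize(s["image"][120:270,180:380],(800,600),interpolation=cv2.INTER_CUBIC))
E
```

```text
-36 104 -17.6 -24.8 -27.4 0.3
-32 144 -24.0 -26.0 -27.6 0.5
-28 146 -24.0 -25.9 -27.2 0.4
-24 149 -24.3 -25.9 -27.9 0.3
-20 146 -24.2 -25.9 -27.2 0.3
-16 144 -23.8 -25.9 -27.2 0.4
-12 139 -23.7 -25.9 -27.6 0.5
-8 132 -23.7 -25.8 -27.5 0.3
-4 135 -24.1 -25.8 -27.5 0.5
0 128 -24.3 -25.9 -27.5 0.5
4 124 -24.4 -25.8 -27.2 0.6
False [0.42996928 0.18999187 0.14997738] [ 0.27  0.26  1.87  0.    1.01 -1.3 ] 26.5833
```

View pics/s11.png

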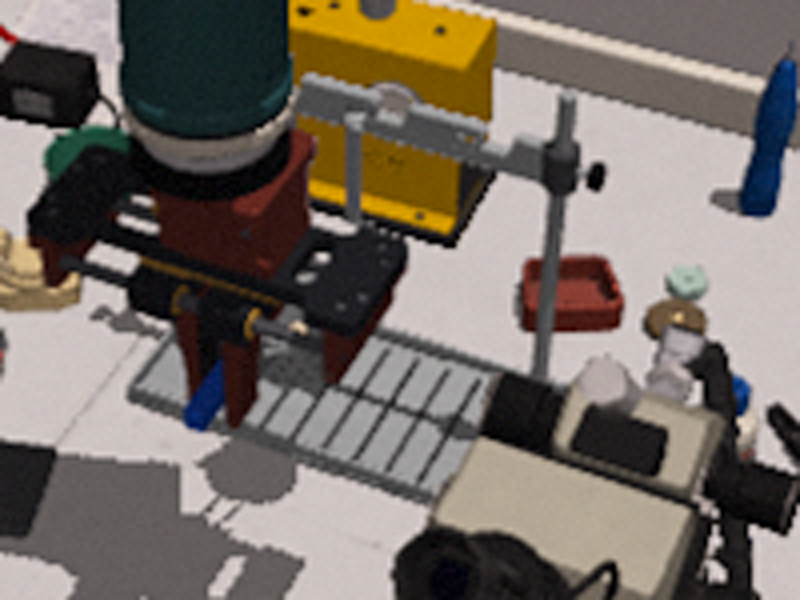

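```bash
python3 - <<'E'
from h import *
o=down(np.pi/2)
servo_line(up([.47,.1877,.0965]),o,rate=.08); sleep(.2)
f=current_force(); print(tip(),f.round(2))
print(servo_line(up([.5222,.1877,.0965]),o,rate=.03,contact_N=2.5),tip(),(current_force()-f).round(2),current_clock())
s=capture("scene");cv2.imwrite("pics/s12.png",cv2.resize(s["image"][100:220,200:360],(800,600),interpolation=cv2.INTER_CUBIC))
t=capture("top");cv2.imwrite("pics/t12.png",cv2.resize(t["image"][100:250,150:350],(800,600),interpolation=cv2.INTER_CUBIC))
r=capture("wrist");cv2.imwrite("pics/w12.png",r["image"])
E
```

```text
[0.47003153 0.18780839 0.09693064] [-0.23  0.35 -1.1 ]
False [0.52198341 0.18769674 0.09647572] [ 0.24 -0.93 -0.15] 29.7083
```

View pics/s12.png

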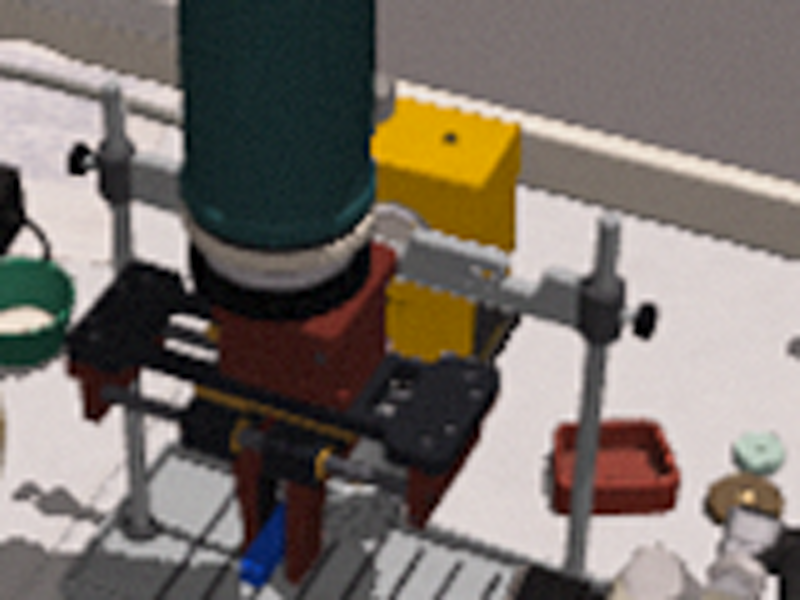

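View pics/w12.png

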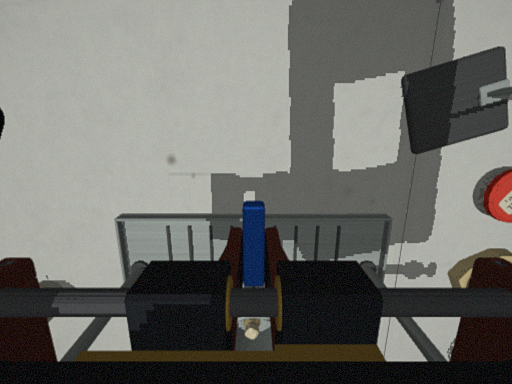

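```bash
python3 - <<'E'
from h import *
o=down(np.pi/2)
f=current_force()
print(servo_line(up([.5222,.1877,.0725]),o,rate=.02,contact_N=2.0),tip(),(current_force()-f).round(2),current_clock())
sleep(.3); print((current_force()-f).round(2),tip())
E
```

```text
True [0.52216121 0.18766492 0.07715091] [-1.   -0.71  5.12] 30.75
[-0.18 -0.62  4.23] [0.52163698 0.1875748  0.07708743]
```

```bash
python3 - <<'E'
from h import *
o=down(np.pi/2)
for z in (.0774,.0776,.0778):
    servo_line(up([.5222,.1877,z]),o,rate=.01); sleep(.1); f=current_force(); print(z,tip().round(4),f.round(2))
    if f[2]<0.6: break
move_gripper(.02); print(current_finger_gap())
move_gripper(.06); print(current_force().round(2),tip())
sleep(.3)
r=capture("wrist");cv2.imwrite("pics/w13.png",cv2.resize(r["image"][120:384,120:400],(636,600)))
print(current_clock())
E
```

```text
0.0774 [0.522  0.1877 0.0773] [ 0.24 -0.47  2.65]
0.0776 [0.5221 0.1877 0.0775] [ 0.07 -0.54  2.33]
0.0778 [0.5221 0.1877 0.0777] [-0.18  0.67  0.51]
0.020144642945625162
[ 0.13  0.72 -0.06] [0.52218751 0.1877081  0.077805  ]
33.6167
```

View pics/w13.png

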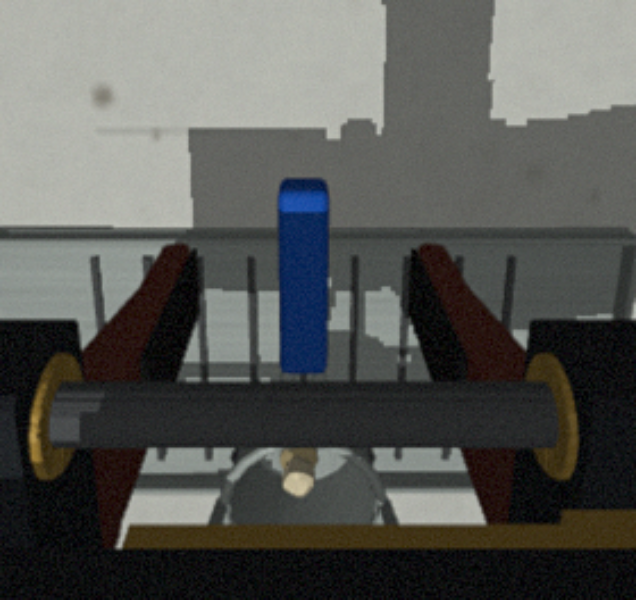

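```bash
python3 - <<'E'
from h import *
o=down(np.pi/2)
print(servo_line(up([.43,.1877,.078]),o,rate=.06,contact_N=4),tip())
servo_line(up([.40,.1877,.20]),o,rate=.15)
import pickle
move_ptp(up([.40,.33,.24]),down(np.radians(16)))
s=capture("scene");cv2.imwrite("pics/s14.png",cv2.resize(s["image"][100:250,190:390],(800,600),interpolation=cv2.INTER_CUBIC))
t=capture("top");cv2.imwrite("pics/t14.png",cv2.resize(t["image"][90:290,130:390],(780,600),interpolation=cv2.INTER_CUBIC))
sleep(1.0)
s2=capture("scene"); print("motion px",np.abs(s2["image"].astype(int)-s["image"])[130:230,220:330].mean(), np.abs(s2["image"].astype(int)-s["image"])[130:230,330:440].mean())
print(current_clock())
for q in ["hook","basket","die","bail"]:
    print(q,[(np.round(x["xy"],1).tolist(),round(x["conf"],2)) for x in spot_in("scene",q)[:2]])
E
```

```text
False [0.43047968 0.1877318  0.07801073]
motion px 2.0094545454545454 1.8624242424242423
38.8417
hook [([270.3, 172.5], 0.56), ([258.0, 203.4], 0.26)]
basket [([268.8, 205.7], 0.66)]
die []
bail [([265.2, 200.9], 0.55)]
```

View pics/s14.png

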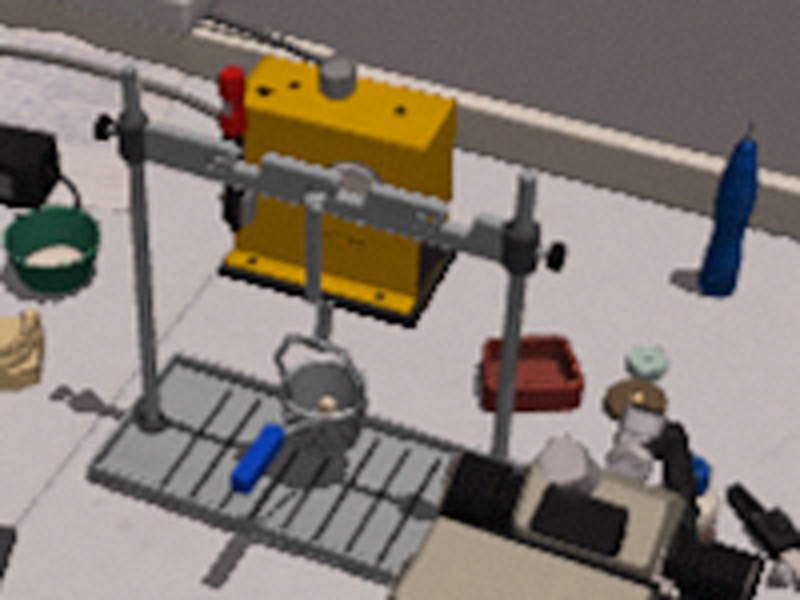

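View pics/t14.png

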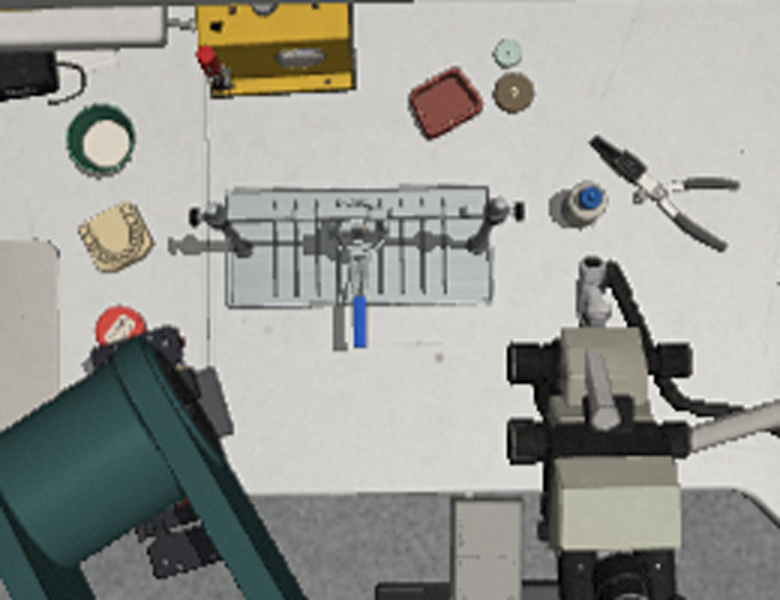

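```bash
python3 -c "
from bench import *
print(current_force(),current_clock()); close_job()"
```

```text
[ 0.10072571 -0.19868656  0.03503513] 39.0417
the job is handed in; nothing more can be done
```

The S-hook is locked in the middle slot's seat, and the basket, with the die in it, hangs by its bail from the hook's lower curl over the tray. I handed the job in at 39 s of the 72 s allowed.

**Hook:**
- My first grasp closed empty. The reported TCP lay about 36 mm beyond the real fingertips, judging by the wrist camera's depth. I corrected for this and the second grasp held (gap 20.1 mm).
- I found the rail's top by sight, about 245 mm above the bench.
- The slot's floor was felt at about 5 N and its end wall at about 1 N. The hook then dropped a further 3 mm into the seat before I let go.

**Basket:**
- I turned it about 141° in hand and brought the bail in over the lip with no contact. It touched the curl within 0.1 mm of the predicted height, at about 5 N.
- I eased the load off before opening the fingers.

**Last checks:**
- Scene pictures taken 1 s apart differed only by image noise.
- The die shows in the cup, and the arch model, bottle and tin looked to be where they were before.
- The arm was clear, with a wrist force of about 0.2 N.

One check disagreed: the detector did not find the die in the last scene picture, although I could see it there myself.

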